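# Fit a control knob on the D-shaft of a bench supply

### The job

First draw the transit lock plate (green board with the yellow rail) straight up out of its guides on the grey unit and stand it, let go, in the empty middle slot of the board rack. Then take the black knob, turn its pointer to match the flat of the brass shaft, push it onto the shaft and all the way down so that the orange sprung collar is pressed home, and finish while still gripping the knob and holding it pressed down. Leave the boards, tools and other things where they are.

Things in the scene. Friction and masses are not known exactly. Their poses are not given: they have to be found in the camera images.
- plate_mid (a point): Transit lock plate: upright green board 4 mm thick (x), 120 mm wide (y), 96 mm tall overall, about 80 g, a notch 34 mm wide and 36 mm high in its lower edge straddling the shaft; stands on the unit's panel in two slotted guides and slides straight up out of them (34 mm deep; play 1.5 mm in x, 2 mm in y). Point: its centre, 48 mm above its lower edge; z up
- plate_rail (a point): Centre of the yellow grip rail along the plate's top edge, 85 mm above the plate's lower edge: pinch it here across its thickness. Rail 10 mm thick (x), 70 mm long (y), 22 mm tall, from 74 to 96 mm above the lower edge; axes as the plate's
- rack_slot (a point): Middle of the floor of the rack's empty middle slot, 8 mm above the table, where the middle of the plate's lower edge belongs, either way round. x = across the slots, y = along, z up. Slot 10 mm wide, 128 mm long between end walls, 44 mm deep; its sides are walled only over the last 13 mm at each end
- rack: Board rack, black and blue, 110 (x) x 148 (y) x 52 mm high, fixed to the table; origin at the centre of its underside. Three parallel slots along y; the outer two, 32 mm either side of the empty middle one, hold boards that stand 64 mm above the table
- knob_mid (a point): Black loose knob, 44 mm long (x), 30 wide (y), 40 tall, about 60 g, standing bore down on a blue 4 mm thick mat. Flat full-height sides at +y and -y, 30 mm apart, to grip. Point: its centre, 20 mm above its underside. x = to the end with the white pointer stripe, z up. D bore from below, 22 mm deep, 16 mm diameter, its flat on the +x (pointer) side 3.3 mm from the axis
- shaft_tip (a point): Tip, on the axis, of the upright brass D-shaft on the unit: 14 mm diameter, flat 2.5 mm from the axis, 2 mm chamfer, 24 mm above the panel, 84 above the table. x = straight out of the flat, z up. The knob goes on only with its x (pointer) along this x. The shaft turns about z but is stiff (0.15 N m). A white dial disc, 64 mm diameter, turns with it; its red line points along x
- collar (a joint): Orange sprung collar, 28 mm diameter, around the foot of the shaft; the value is how far it is pressed down in m: 0 = up (its top 8 mm above the panel), 0.005 = fully down against its stop (its top 3 mm above the panel). The knob's underside presses it; it pushes back with 3 N when up and 9 N when fully down
- unit: Grey supply unit on its back, 150 (x) x 200 (y) x 60 mm, fixed to the table, light blue control panel on top; origin at the centre of its underside, the shaft stands above it. Two black slotted guides for the plate stand on the panel, 50 to 66 mm to either side (y) of the shaft, 34 mm high
- board_a: Blue circuit board 6 x 120 x 56 mm standing in an outer slot of the rack; bystander; origin at the middle of its lower edge
- board_b: Dark green circuit board 6 x 120 x 56 mm standing in the other outer slot; bystander; origin at the middle of its lower edge
- driver: Red-handled screwdriver, 130 mm, lying on the blue mat beside the knob, on the +x side, along the mat's y; bystander; origin at its middle
- meter: Orange hand-held meter 75 x 150 x 34 mm lying beyond the unit; bystander; origin at the centre of its underside
- spool: Metal wire spool, 54 mm diameter, 44 mm tall, beyond the unit; bystander; origin at the centre of its underside
- jar: Small jar, 52 mm diameter, 70 mm tall, beyond the unit; bystander; origin at the centre of its underside
- brush: Wooden-handled brush, 160 mm, lying on the far right of the table; bystander; origin at its middle
Not all that is in view belongs to the job. Of the things like the rack, leave any that is turquoise; of the rest the larger one is meant. What is meant by the part that bears knob_mid is not turquoise, and is the smaller of those in its own colour.

How it is judged:
By the outcome, as a careful person would: the job done as asked, in the order asked, and still so for the second after the job is handed in, while the arm keeps its last pose, push and grip.
It also fails if it takes over 67 s, if anything falls off the work surface, if the arm or the gripper's body presses on something with over 40 N, if the wrist force passes 120 N, or if a joint passes its speed limit or range.

### The arm

A 6-joint arm with a two-finger parallel gripper is mounted at the origin on the work surface. World frame = base frame: x ahead of the robot, y to its left, z up, the work surface at z = 0. Lengths are in m, angles in degrees, forces in N, time in s.
With the tool pointing down it reaches from about 0.25 to 0.725 m from the base axis. Payload 9.7 kg.
Tool frame: the origin (TCP) lies at the very end of the fingers, on their centre line; the grasp point (between the pads) lies 19 mm behind it (bot.grip_depth is the distance from the TCP to the grasp point, in m); z points along the fingers, y is the direction in which the jaws open and shut (so a half turn about z gives the same grasp; the last joint's range is limited). The gripper opens to 85 mm and grips with 20 to 120 N. Pads are 22 mm wide; open, the fingers measure 114 mm over their backs; the gripper's body (76 mm by 85 mm) begins 54 mm behind the grasp point. The pads swing forward as they close: fully open they stand 13 mm farther back than shut.
Start: joints at [-72.594, 4.979, 10.078, 95.1, 0, 90], TCP at [0.165, -0.525, 0.231] pointing down, gripper open.
Joint ranges: [-179.16, 179.16], [-48.56, 103.87], [-65.8, 70.77], [-126.05, 130.52], [-82.76, 87.17], [-180, 180]. Speed limits (degrees/s): [127.2, 127.2, 147.25, 180, 180, 180].

### API

Orientations are given as [roll, pitch, yaw] about the fixed x, y, z axes, in that order (R = Rz(yaw) Ry(pitch) Rx(roll)).
In Python, from workcell import bot, viewer gives the robot as it stands.
- The arm moves only by the tool arm_command, never from a script. Its argument "motion" is a list of rows, each a list of 3 entries, a list of its own where there are three numbers: the opening, from 0 (shut) to 1 (fully open), then the shift along the tool's x, y, z in units of 60 mm (1.0 is 60 mm), then the turn, a rotation vector about the tool's x, y, z in units of 6 degrees (1.0 is 6 degrees). A call has 1 to 12 rows; each row shifts and turns the commanded pose from where the row before left it, along the tool's axes as they then stand; what a row does not reach is not made up. A row lasts 1/8 s, in which the tool goes at most 62.5 mm and 10.7 degrees, less where a joint would pass 70% of its speed; a pose out of reach is approached as far as the arm can. A call is refused whole if a number of a shift passes 1 or a number of a turn 1, either way. A call with a gripper value outside its range is refused whole. The fingers move at their own pace and stop on an object; "newtons" is the grip in N (left out, the last holds). Time passes only in rows, so rows that do not move let the fingers close. It gives the time, the measured TCP pose, the force and the opening at its end, in the units of the state.
- bot.get_obs(): the state, without advancing time (a new reading comes with each control period).
- viewer.camera(name): name is "scene" or "top"; returns the picture (480x640x3 uint8, blue, green, red); there is no depth.
- viewer.calibration(name): a dict with "fx", "fy", "cx", "cy" (pixels), "k1" (the pictures are not rectified: a ray, as slopes to the right and down, at radius r is drawn at 1 + k1 r^2 times it, then the intrinsics apply), "T" (4x4, takes a point from camera to world coordinates). Camera axes: x right, y down, z forward; pixel columns grow to the right and rows downward; lengths in m; the calibration is good to about 2 mm. A picture is of the moment at which its call begins. calibration takes no time and is no camera call.
- bot.job_done(): hands the job in, once; it reports no verdict.
The state is a dict: "time": time; "q": joint angles; "qd": joint speeds; "joint_efforts": joint torques, N m; "ee_pos": TCP position; "tcp_rot": TCP orientation; "wrist_force": force on the tool from outside, world axes, zero at the start; "torque": the same for the moment, N m; "opening": finger opening in m.
Only numpy, scipy, OpenCV 4.12 (cv2) and the standard library are available. Lean on these libraries where they do the work, as an engineer would, in place of code of your own. Each camera call takes 0.05 s, during which the arm holds its last target.

## Working session

There is one attempt and no reset: what is moved stays moved. The work goes in short steps, Python scripts to look and compute and a tool call to move; the robot and the scene stay as the last step left them, time stands still between calls to the robot, and variables do not carry over. Pictures are saved under pics/ and viewed, and the job is handed in when it is done.

Besides the shell and the picture viewer there is one more tool, called after "Emit:" as name(argument=value, ...) on one line, values as JSON. arm_command: Moves the arm, as the interface text tells. Its arguments: {"type":"object","properties":{"motion":{"type":"array"},"newtons":{"type":"number"}},"required":["motion"]}

```bash
mkdir -p pics; ls; python3 - <<'E'
from workcell import bot, viewer
import cv2
for n in ("scene","top"):
    im=viewer.camera(n); cv2.imwrite(f"pics/{n}0.png",im)
    c=viewer.calibration(n); print(n,c)
print(bot.get_obs())
E
```

```text
pics
scene {'fx': 530.293348735725, 'fy': 530.293348735725, 'cx': 312.36335675130033, 'cy': 248.59242586525113, 'k1': -0.05339439505343347, 'T': array([[-0.21539833,  0.55993899, -0.80004493,  1.64683767],
       [ 0.97648303,  0.13121314, -0.17106722,  0.16934912],
       [ 0.0091892 , -0.81807789, -0.57503402,  0.90143758],
       [ 0.        ,  0.        ,  0.        ,  1.        ]])}
top {'fx': 539.0177651486738, 'fy': 539.0177651486738, 'cx': 316.08111451526355, 'cy': 240.82917852146912, 'k1': -0.15834563441475785, 'T': array([[-0.0184132 , -0.99001694,  0.13974053,  0.27148014],
       [-0.99979786,  0.01710316, -0.01057001, -0.06630487],
       [ 0.00807448, -0.13990691, -0.99013174,  1.78439446],
       [ 0.        ,  0.        ,  0.        ,  1.        ]])}
{'time': 0.1, 'q': array([-7.25962503e+01,  5.00694887e+00,  1.00388543e+01,  9.50998417e+01,
       -9.75982424e-04,  9.00003641e+01]), 'qd': array([-0.02699879, -0.07024274,  0.10338423,  0.02320388,  0.0923497 ,
        0.04162312]), 'joint_efforts': array([ 5.84945465e-04, -5.21559548e+01,  4.65654588e+01,  1.59158756e-02,
       -1.55494041e-05, -2.01316936e-05]), 'ee_pos': array([ 0.16443936, -0.52462254,  0.23066231]), 'tcp_rot': array([-1.79932064e+02,  9.76413471e-04,  1.74033868e+01]), 'wrist_force': array([-0.28719183,  0.49407311, -0.30814662]), 'torque': array([-0.01558268, -0.01180106, -0.02473724]), 'opening': 0.08538130031300009}
```

View pics/scene0.png

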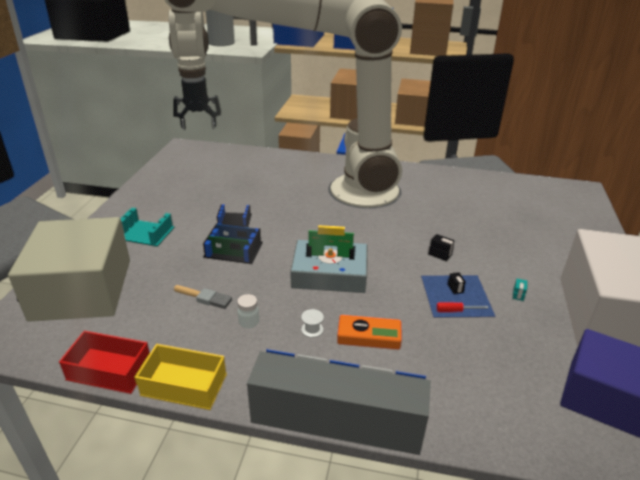

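View pics/top0.png

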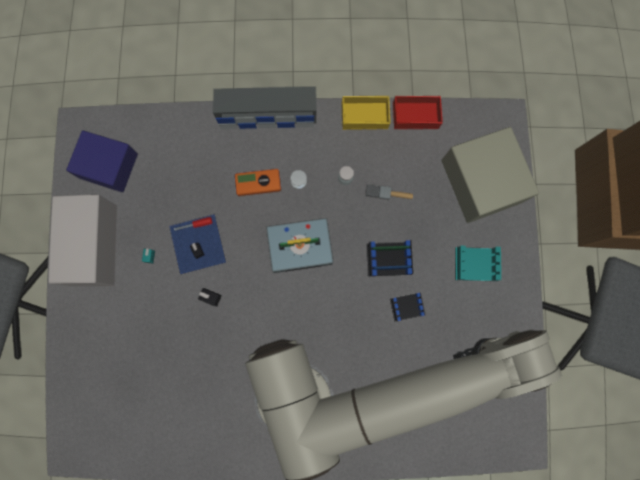

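```bash
cat > h.py <<'E'
import numpy as np, cv2
from workcell import bot, viewer
def cal(n):
    c=viewer.calibration(n); return c
def unproj(n,uv,z):
    c=cal(n); d=np.array([(uv[0]-c['cx'])/c['fx'],(uv[1]-c['cy'])/c['fy']])
    s=d.copy()
    for _ in range(20): s=d/(1+c['k1']*(s@s))
    r=c['T'][:3,:3]@np.array([s[0],s[1],1]); o=c['T'][:3,3]
    return o+r*(z-o[2])/r[2]
def proj(n,p):
    c=cal(n); q=c['T'][:3,:3].T@(np.asarray(p,float)-c['T'][:3,3]); s=q[:2]/q[2]; s=s*(1+c['k1']*(s@s))
    return np.array([s[0]*c['fx']+c['cx'],s[1]*c['fy']+c['cy']])
def crop(src,out,x0,y0,w,h,k,grid=10):
    im=cv2.imread(src)[y0:y0+h,x0:x0+w]; im=cv2.resize(im,None,fx=k,fy=k,interpolation=cv2.INTER_CUBIC)
    for i in range(0,w,grid):
        cv2.line(im,(i*k,0),(i*k,5),(255,255,255),1); cv2.putText(im,str(x0+i),(i*k,14),0,.35,(255,255,255),1)
    for j in range(0,h,grid):
        cv2.line(im,(0,j*k),(5,j*k),(255,255,255),1); cv2.putText(im,str(y0+j),(6,j*k+4),0,.35,(255,255,255),1)
    cv2.imwrite(out,im)
E
python3 - <<'E'
from h import *
crop("pics/top0.png","pics/t_unit.png",262,212,75,65,10)
crop("pics/top0.png","pics/t_rack.png",360,232,66,52,12)
crop("pics/top0.png","pics/t_knob.png",165,210,66,52,12)
crop("pics/scene0.png","pics/s_unit.png",285,215,90,80,8)
crop("pics/scene0.png","pics/s_knob.png",415,260,90,60,8)
crop("pics/scene0.png","pics/s_rack.png",195,200,75,65,9)
E
```

```text
(no output)
```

View pics/t_unit.png

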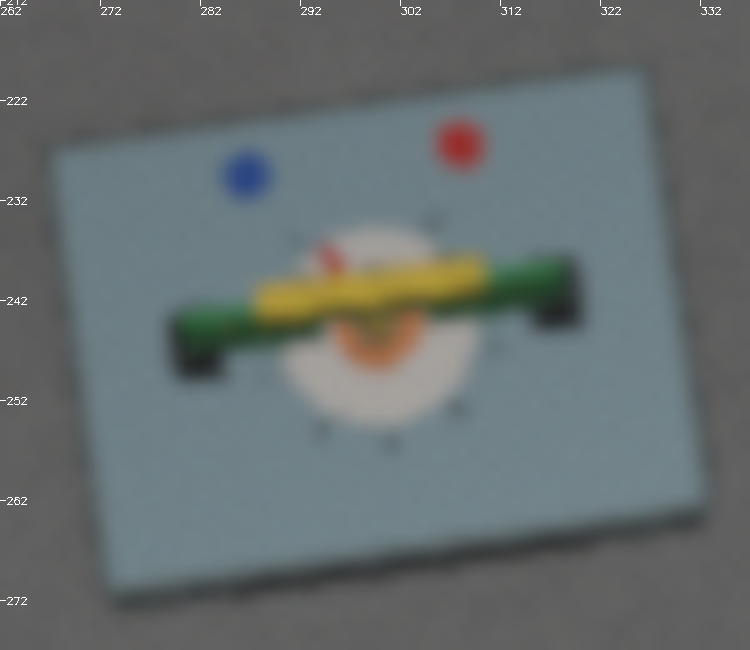

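View pics/t_rack.png

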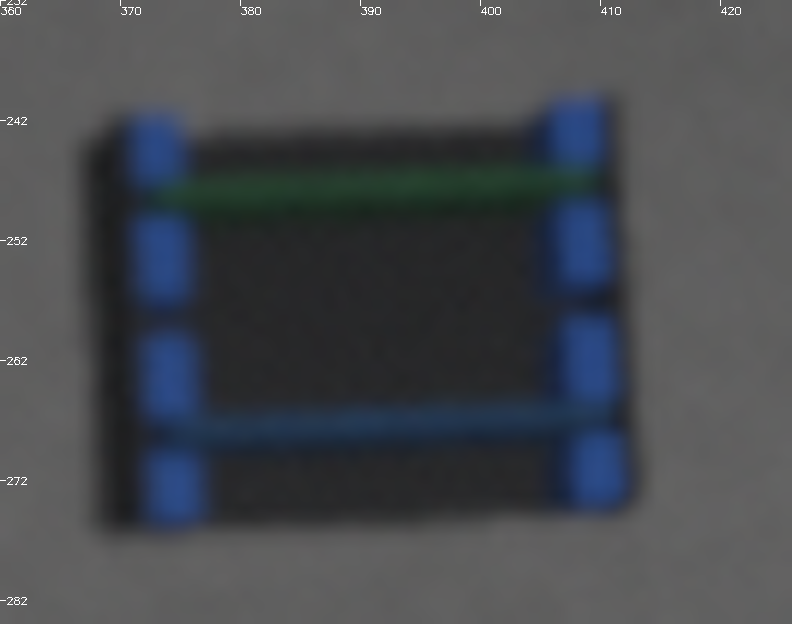

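View pics/t_knob.png

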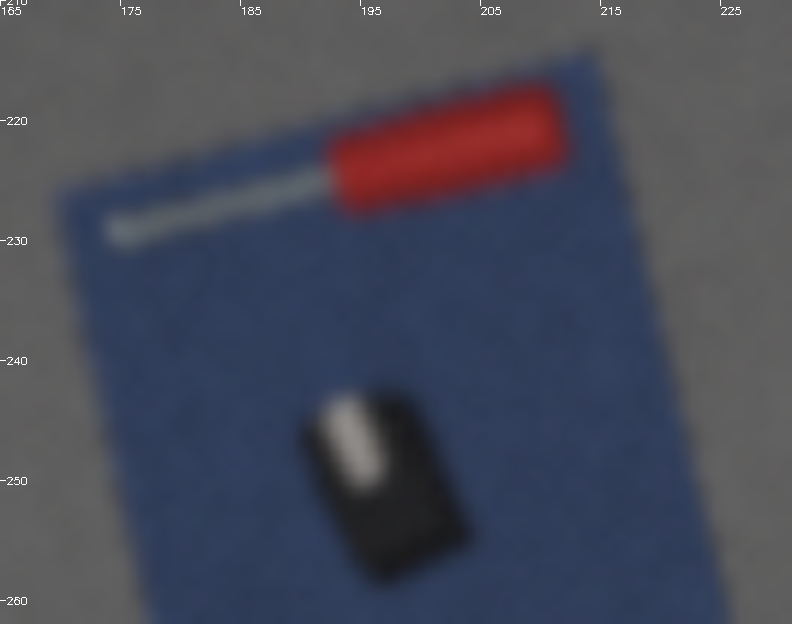

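View pics/s_unit.png

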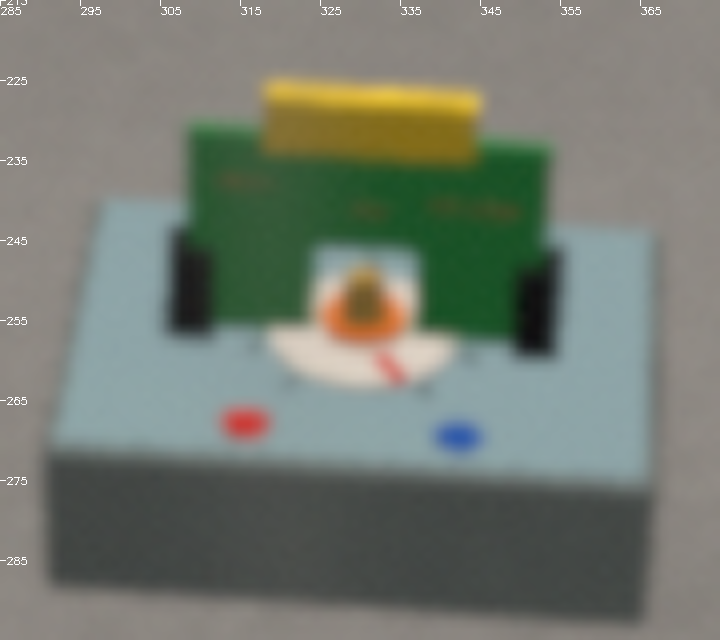

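View pics/s_knob.png

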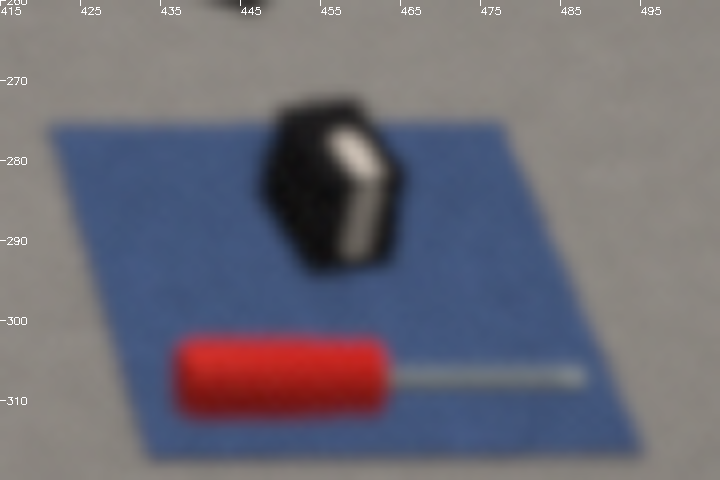

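View pics/s_rack.png

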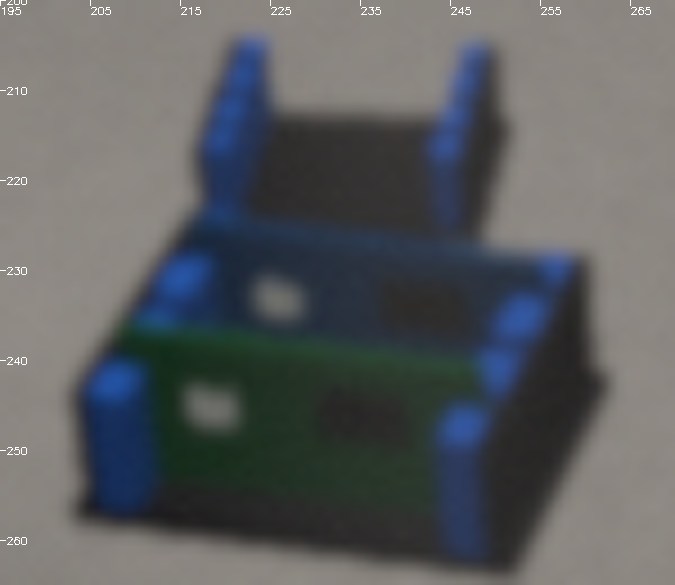

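```bash
cat > fit.py <<'E'
from h import *
from scipy.optimize import least_squares
def o2w(p,P):
    x,y,a=p; P=np.atleast_2d(np.asarray(P,float)); c,s=np.cos(a),np.sin(a)
    return np.c_[x+c*P[:,0]-s*P[:,1], y+s*P[:,0]+c*P[:,1], P[:,2]]
def fitpts(obs,p0):
    # obs: list (cam, uv, P)
    f=lambda p: np.concatenate([proj(n,o2w(p,P)[0])-uv for n,uv,P in obs])
    r=least_squares(f,p0,loss='soft_l1'); return r.x, r.fun.reshape(-1,2)
def cp(x0,y0,k): return lambda u,v:np.array([x0+(u+.5)/k-.5,y0+(v+.5)/k-.5])
E
python3 - <<'E'
from fit import *
t=cp(262,212,10); s=cp(285,215,8)
Z=.06
T=[("top",t(50,150),(.075,.1,Z)),("top",t(645,68),(.075,-.1,Z)),("top",t(705,508),(-.075,-.1,Z)),("top",t(110,590),(-.075,.1,Z))]
S=[("scene",s(98,200),(-.075,-.1,Z)),("scene",s(655,232),(-.075,.1,Z)),("scene",s(650,490),(.075,.1,Z)),("scene",s(48,452),(.075,-.1,Z)),("scene",s(50,585),(.075,-.1,0)),("scene",s(642,620),(.075,.1,0))]
for o in (T,S,T+S):
    p,r=fitpts(o,[.45,0,0.1]); print("unit",p.round(4),np.degrees(p[2]).round(2)); print(r.round(1).tolist())
# rail top corners z = .06+.096? 
for zz in (.156,): print("rail top ctr by top",unproj("top",t(372,288),zz).round(4),"dial",unproj("top",t(380,325),.061).round(4))
t=cp(360,232,12); s=cp(195,200,9); H=.052
T=[("top",t(128,118),(.055,.064,H)),("top",t(608,98),(.055,-.064,H)),("top",t(630,508),(-.055,-.064,H)),("top",t(148,525),(-.055,.064,H)),
 ("top",t(165,317),(0,.0575,H)),("top",t(588,299),(0,-.0575,H))]
S=[("scene",s(92,380),(.055,-.064,H)),("scene",s(440,435),(.055,.051,H)),("scene",s(575,258),(-.055,.064,H))]
for o in (T,T+S):
    p,r=fitpts(o,[.4,-.28,0]); print("rack",p.round(4),np.degrees(p[2]).round(2)); print(r.round(1).tolist())
E
```

```text
unit [ 0.5045 -0.0305  0.1234] 7.07
[[-0.9, -0.6], [0.6, -0.9], [1.3, 0.5], [-0.9, 1.0]]
unit [ 0.5002 -0.027   0.1275] 7.3
[[-0.5, -0.9], [0.7, -0.8], [1.0, -0.3], [-0.8, -0.4], [-0.7, 0.9], [0.4, 1.3]]
unit [ 0.5023 -0.0278  0.1252] 7.18
[[-1.7, 0.1], [-0.3, -0.3], [0.5, 1.1], [-1.6, 1.7], [-0.8, -0.6], [0.3, -0.4], [0.5, 0.2], [-1.3, 0.0], [-1.2, 1.3], [-0.1, 1.8]]
rail top ctr by top [ 0.5037 -0.0308  0.156 ] dial [ 0.5051 -0.0312  0.061 ]
rack [ 0.4574 -0.3272  0.019 ] 1.09
[[0.4, -0.0], [-0.7, 0.2], [-0.5, -0.4], [0.4, -0.2], [0.2, 0.1], [0.0, 0.3]]
rack [ 0.4563 -0.3256  0.0231] 1.32
[[-0.1, 0.4], [-1.2, 0.5], [-0.9, -0.1], [0.0, 0.2], [-0.3, 0.5], [-0.4, 0.6], [-1.7, 2.1], [-1.3, 0.8], [-0.9, -0.0]]
```

```bash
cat > plan.py <<'E'
from h import *
from scipy.spatial.transform import Rotation as R
def plan(target,yaw,opening=1.0,vmax=.055,amax=5.9,n=None,start=None):
    """print rows from measured pose to target xyz with tool down at yaw(deg)"""
    o=bot.get_obs()
    p=np.array(o['ee_pos']); r=R.from_euler('xyz',o['tcp_rot'],degrees=True)
    if start is not None: p=np.array(start[:3],float); r=R.from_euler('xyz',[180,0,start[3]],degrees=True)
    tr=R.from_euler('xyz',[180,0,yaw],degrees=True); t=np.array(target,float)
    rv=(r.inv()*tr).as_rotvec(degrees=True)
    if n is None: n=max(1,int(np.ceil(max(np.linalg.norm(t-p)/vmax,np.abs(rv).max()/amax))))
    rows=[]
    for i in range(n):
        left=n-i
        d=r.inv().apply(t-p)/left; w=(r.inv()*tr).as_rotvec(degrees=True)/left
        d=np.round(d/.06,2); w=np.round(w/6,2)
        rows.append([opening,d.tolist(),w.tolist()])
        p=p+r.apply(d*.06); r=r*R.from_rotvec(w*6,degrees=True)
    print("from",o['ee_pos'].round(4),o['tcp_rot'].round(2)); print(str(rows).replace(' ','')); print("end",p.round(4),r.as_euler('xyz',degrees=True).round(2))
E
python3 - <<'E'
from plan import *
plan([.503,-.030,.215],97.2)
E
```

```text
from [ 0.1644 -0.5246  0.2307] [-179.93    0.     17.4 ]
[[1.0,[0.56,-0.44,0.02],[-0.0,-0.0,-0.95]],[1.0,[0.6,-0.38,0.02],[-0.0,-0.0,-0.95]],[1.0,[0.64,-0.32,0.02],[-0.0,-0.0,-0.95]],[1.0,[0.67,-0.26,0.02],[-0.0,-0.0,-0.95]],[1.0,[0.69,-0.19,0.02],[-0.0,-0.0,-0.95]],[1.0,[0.7,-0.12,0.02],[-0.0,-0.0,-0.95]],[1.0,[0.71,-0.05,0.02],[-0.0,-0.0,-0.95]],[1.0,[0.71,0.02,0.02],[-0.0,-0.0,-0.95]],[1.0,[0.71,0.09,0.02],[-0.0,-0.0,-0.95]],[1.0,[0.7,0.16,0.02],[-0.0,-0.0,-0.95]],[1.0,[0.67,0.23,0.02],[-0.0,-0.0,-0.95]],[1.0,[0.65,0.3,0.02],[-0.0,-0.0,-0.95]],[1.0,[0.62,0.36,0.01],[-0.0,-0.01,-0.95]],[1.0,[0.58,0.41,0.02],[-0.0,-0.0,-0.95]]]
end [ 0.5027 -0.0298  0.2149] [-1.7998e+02 -1.0000e-02  9.7200e+01]
```

Emit:
arm_command(motion=[[1, [0.56, -0.44, 0.02], [0, 0, -0.95]], [1, [0.6, -0.38, 0.02], [0, 0, -0.95]], [1, [0.64, -0.32, 0.02], [0, 0, -0.95]], [1, [0.67, -0.26, 0.02], [0, 0, -0.95]], [1, [0.69, -0.19, 0.02], [0, 0, -0.95]], [1, [0.7, -0.12, 0.02], [0, 0, -0.95]], [1, [0.71, -0.05, 0.02], [0, 0, -0.95]], [1, [0.71, 0.02, 0.02], [0, 0, -0.95]], [1, [0.71, 0.09, 0.02], [0, 0, -0.95]], [1, [0.7, 0.16, 0.02], [0, 0, -0.95]], [1, [0.67, 0.23, 0.02], [0, 0, -0.95]], [1, [0.65, 0.3, 0.02], [0, 0, -0.95]]], newtons=40)

```text
time: 1.6
ee_pos: [0.4554, -0.0996, 0.2166]
tcp_rot: [-180.0, 0.0, 86.0]
wrist_force: [1.3, -0.5, 0.0]
opening: 0.0854
```

Emit:
arm_command(motion=[[1, [0.62, 0.36, 0.01], [0, 0, -0.95]], [1, [0.58, 0.41, 0.02], [0, 0, -0.95]], [1, [0, 0, 0], [0, 0, 0]], [1, [0, 0, 0], [0, 0, 0]]])

```text
time: 2.1
ee_pos: [0.5025, -0.0301, 0.2148]
tcp_rot: [-179.9, 0.0, 97.2]
wrist_force: [0.1, -0.9, -0.8]
opening: 0.0853
```

```bash
python3 - <<'E'
from plan import *
for n in ("scene","top"):
    im=viewer.camera(n); cv2.imwrite(f"pics/{n}1.png",im)
crop("pics/scene1.png","pics/s1.png",275,165,110,110,7)
plan([.503,-.030,.126],97.2,vmax=.03)
E
```

```text
from [ 0.5024 -0.0307  0.2151] [-179.99    0.     97.12]
[[1.0,[0.0,0.0,0.5],[-0.0,0.0,-0.0]],[1.0,[0.01,0.01,0.49],[-0.0,0.0,-0.01]],[1.0,[0.0,0.0,0.5],[-0.0,0.0,-0.0]]]
end [ 0.5029 -0.03    0.1257] [-179.99    0.     97.18]
```

View pics/s1.png

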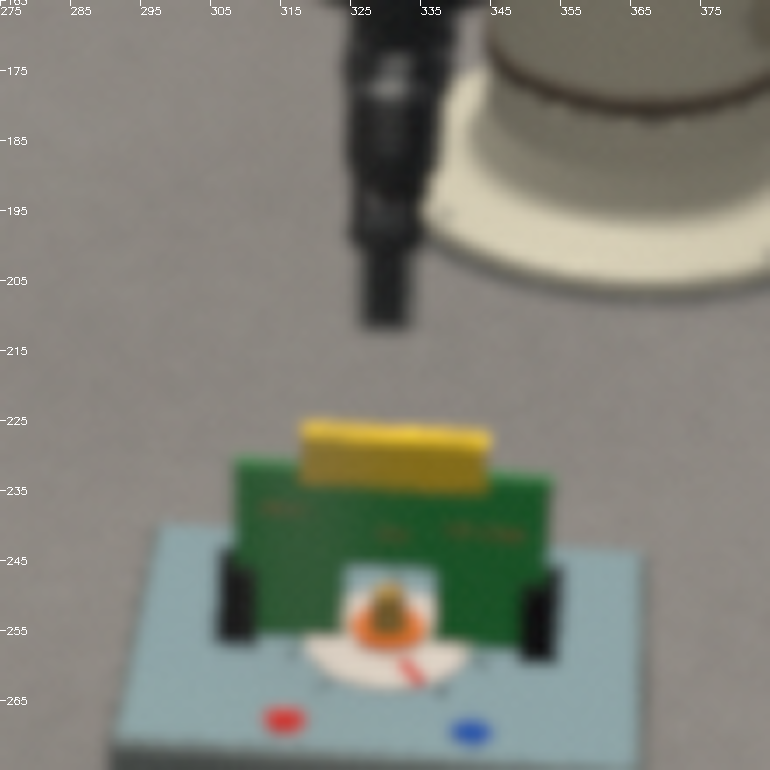

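```bash
python3 - <<'E'
from plan import *
s=cp=lambda u,v:np.array([275+(u+.5)/7-.5,165+(v+.5)/7-.5])
o=bot.get_obs()['ee_pos']; x=np.array([np.cos(.125),np.sin(.125)])
for d in (.043,.057):
    print(d,proj("scene",[*(o[:2]+x*d),o[2]+.013]).round(2))
print("obs finger tip bottom",s(386,328))
print("rail top ctr obs",s(396,432)," pred for unit at .5035,-.0305:",proj("scene",[.5035,-.0305,.156]).round(2))
E
```

```text
0.043 [329.07 211.26]
0.057 [328.69 214.22]
obs finger tip bottom [329.71428571 211.42857143]
rail top ctr obs [331.14285714 226.28571429]  pred for unit at .5035,-.0305: [329.4  226.81]
```

Emit:
arm_command(motion=[[1, [0.03, 0, 0.5], [0, 0, 0]], [1, [0, 0.01, 0.5], [0, 0, -0.01]], [1, [0, 0, 0.49], [0, 0, 0]], [0.4, [0, 0, 0], [0, 0, 0]], [0.2, [0, 0, 0], [0, 0, 0]], [0.1, [0, 0, 0], [0, 0, 0]], [0, [0, 0, 0], [0, 0, 0]], [0, [0, 0, 0], [0, 0, 0]], [0, [0, 0, 0], [0, 0, 0]], [0, [0, 0, 0], [0, 0, 0]]], newtons=40)

```text
time: 3.45
ee_pos: [0.5035, -0.0282, 0.1267]
tcp_rot: [179.9, 0.0, 97.3]
wrist_force: [-1.2, -0.4, 5.5]
opening: 0.0097
```

```bash
python3 - <<'E'
from plan import *
im=viewer.camera("scene"); cv2.imwrite(f"pics/scene2.png",im)
crop("pics/scene2.png","pics/s2.png",275,165,110,110,7)
o=bot.get_obs(); print({k:np.round(v,4) for k,v in o.items()})
E
```

```text
{'time': np.float64(3.5), 'q': array([-3.20060e+00, -2.15530e+00, -8.76430e+00,  8.33144e+01,
       -1.19000e-02,  7.95332e+01]), 'qd': array([-0.0431, -0.0478,  0.0131,  0.0379, -0.0376,  0.086 ]), 'joint_efforts': array([ 3.7090e-01, -4.1684e+01,  4.4513e+01, -6.5680e-01,  2.0240e-01,
       -1.3300e-02]), 'ee_pos': array([ 0.5035, -0.0282,  0.1267]), 'tcp_rot': array([1.799269e+02, 2.560000e-02, 9.726620e+01]), 'wrist_force': array([-1.7796, -0.8439,  5.601 ]), 'torque': array([-0.1025,  0.4164,  0.0034]), 'opening': np.float64(0.009)}
```

View pics/s2.png

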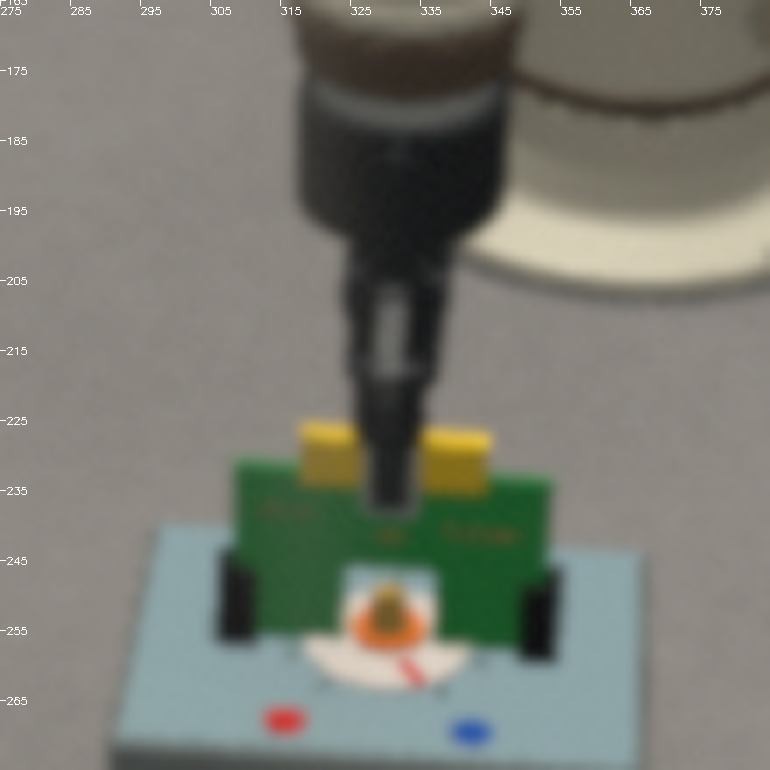

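Emit:
arm_command(motion=[[0, [0, 0, -0.15], [0, 0, 0]], [0, [0, 0, -0.25], [0, 0, 0]], [0, [0, 0, -0.3], [0, 0, 0]], [0, [0, 0, -0.3], [0, 0, 0]], [0, [0, 0, -0.4], [0, 0, 0]]])

```text
time: 4.12
ee_pos: [0.5031, -0.0281, 0.2111]
tcp_rot: [180.0, 0.0, 97.3]
wrist_force: [-0.3, 0.4, 0.2]
opening: 0.0099
```

```bash
python3 - <<'E'
from plan import *
im=viewer.camera("scene"); cv2.imwrite(f"pics/scene3.png",im)
crop("pics/scene3.png","pics/s3.png",275,165,110,110,7)
o=bot.get_obs(); print({k:np.round(v,4) for k,v in o.items()})
E
```

```text
{'time': np.float64(4.175), 'q': array([-3.20150e+00, -1.80320e+00,  1.27180e+00,  9.28266e+01,
        8.00000e-04,  7.95321e+01]), 'qd': array([-0.0286, -0.8516, -1.9942, -3.815 , -0.1205, -0.0328]), 'joint_efforts': array([ 1.20000e-03, -3.30500e+01,  3.55406e+01, -8.82200e-01,
        7.00000e-04,  1.00000e-04]), 'ee_pos': array([ 0.504 , -0.0282,  0.2145]), 'tcp_rot': array([1.797556e+02, 4.430000e-02, 9.726640e+01]), 'wrist_force': array([-1.6969,  0.4161,  2.0283]), 'torque': array([ 0.0107,  0.0582, -0.0372]), 'opening': np.float64(0.0094)}
```

View pics/s3.png

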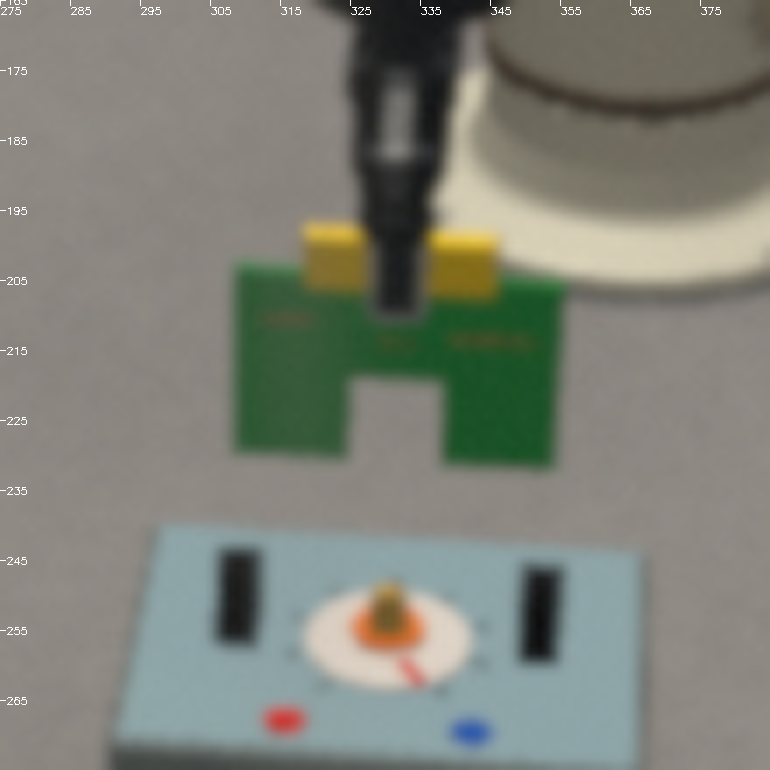

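```bash
python3 - <<'E'
from plan import *
im=viewer.camera("top"); cv2.imwrite(f"pics/top3.png",im)
crop("pics/top3.png","pics/t3.png",262,200,75,75,10)
plan([.457,-.328,.20],91.2,opening=0,vmax=.05)
E
```

```text
from [ 0.5042 -0.0282  0.213 ] [1.7975e+02 5.0000e-02 9.7270e+01]
[[0,[-0.69,-0.2,0.03],[0.01,0.0,0.14]],[0,[-0.7,-0.19,0.03],[0.01,0.0,0.15]],[0,[-0.7,-0.18,0.03],[0.0,0.0,0.14]],[0,[-0.7,-0.17,0.03],[0.01,0.0,0.15]],[0,[-0.71,-0.16,0.03],[0.0,0.0,0.14]],[0,[-0.71,-0.15,0.03],[0.01,0.0,0.15]],[0,[-0.7,-0.14,0.04],[0.0,0.01,0.14]]]
end [ 0.457  -0.3278  0.1998] [ 1.7999e+02 -3.0000e-02  9.1210e+01]
```

View pics/t3.png

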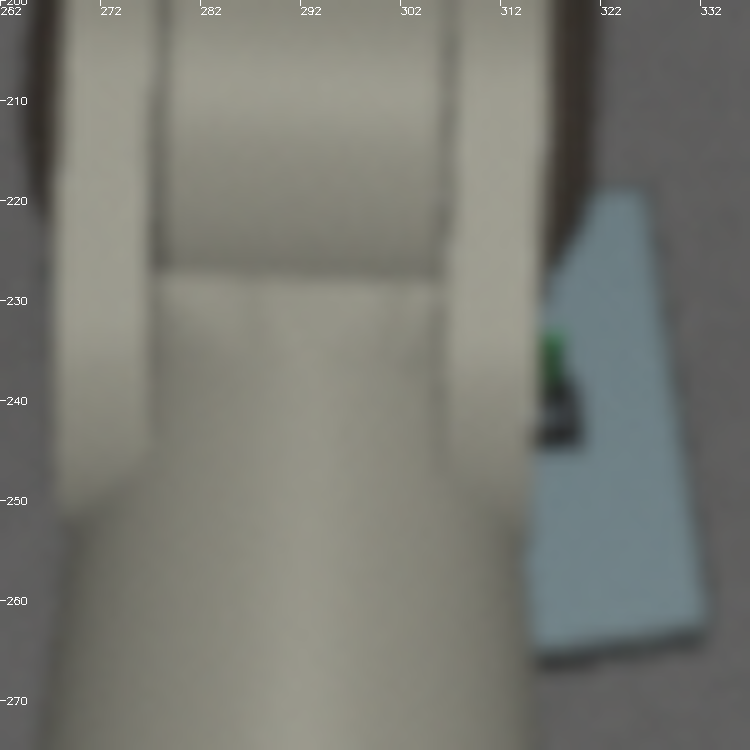

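Emit:
arm_command(motion=[[0, [-0.69, -0.2, 0.03], [0.01, 0, 0.14]], [0, [-0.7, -0.19, 0.03], [0.01, 0, 0.15]], [0, [-0.7, -0.18, 0.03], [0, 0, 0.14]], [0, [-0.7, -0.17, 0.03], [0.01, 0, 0.15]], [0, [-0.71, -0.16, 0.03], [0, 0, 0.14]], [0, [-0.71, -0.15, 0.03], [0.01, 0, 0.15]], [0, [-0.7, -0.14, 0.04], [0, 0, 0.14]], [0, [0, 0, 0.4], [0, 0, 0]], [0, [0, 0, 0.4], [0, 0, 0]], [0, [0, 0, 0.12], [0, 0, 0]], [0, [0, 0, 0], [0, 0, 0]]])

```text
time: 5.6
ee_pos: [0.4556, -0.3275, 0.1413]
tcp_rot: [-179.7, -0.0, 91.2]
wrist_force: [-0.2, 0.3, -0.3]
opening: 0.0097
```

```bash
python3 - <<'E'
from plan import *
for n in ("scene","top"):
    im=viewer.camera(n); cv2.imwrite(f"pics/{n}4.png",im)
crop("pics/scene4.png","pics/s4.png",190,160,85,110,7)
crop("pics/top4.png","pics/t4.png",350,215,80,70,10)
o=bot.get_obs(); print({k:np.round(v,4) for k,v in o.items()})
E
```

```text
{'time': np.float64(5.7), 'q': array([-35.6274,   5.801 ,   1.14  ,  85.4481,  -0.1564,  53.1524]), 'qd': array([ 0.0305, -0.1677,  0.2365, -0.1328,  0.0842,  0.0014]), 'joint_efforts': array([-7.19000e-02, -5.32234e+01,  4.67424e+01,  1.95000e-02,
       -1.14000e-02,  0.00000e+00]), 'ee_pos': array([ 0.4561, -0.3278,  0.1425]), 'tcp_rot': array([-1.798189e+02,  5.980000e-02,  9.122040e+01]), 'wrist_force': array([-0.0445,  0.0467,  0.035 ]), 'torque': array([-0.0076, -0.0299,  0.0468]), 'opening': np.float64(0.0093)}
```

View pics/s4.png

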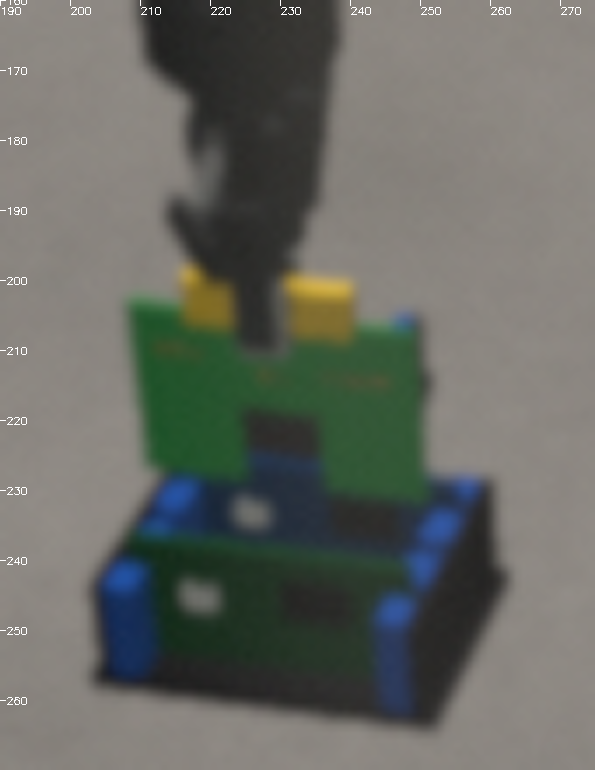

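View pics/t4.png

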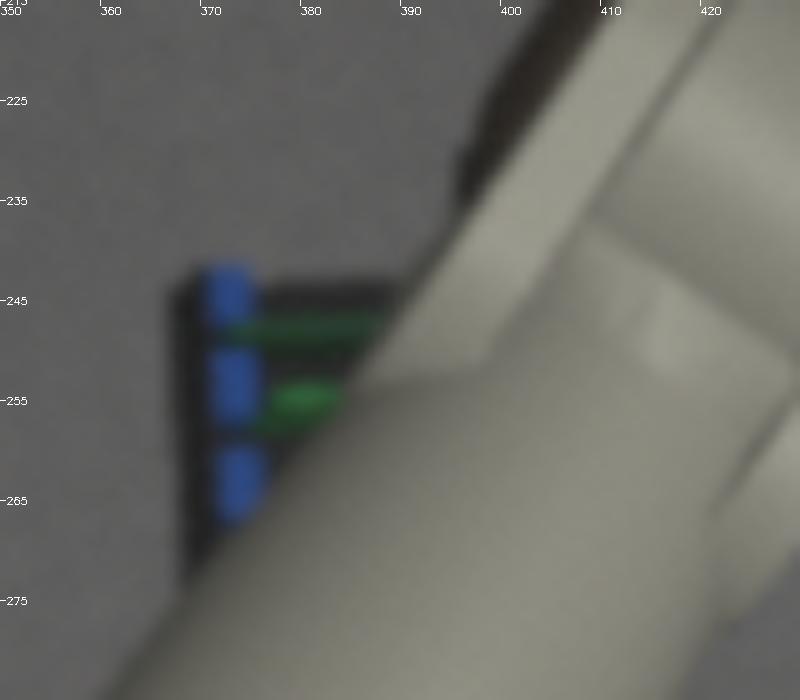

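```bash
python3 - <<'E'
from fit import *
s=cp(190,160,7); t=cp(350,215,10)
o=bot.get_obs(); tc=o['ee_pos']; a=np.radians(o['tcp_rot'][2]-90)
zb=tc[2]-.066
B=[("scene",s(150,468),(.0,-.06,zb)),("scene",s(427,503),(.0,.06,zb)),
("scene",s(183,268),(-.005,-.035,zb+.096)),("scene",s(355,285),(-.005,.035,zb+.096)),("scene",s(185,325),(.005,-.035,zb+.074)),("scene",s(352,342),(.005,.035,zb+.074))]
p,r=fitpts(B,[tc[0],tc[1],a]); print("plate by scene",p.round(4),np.degrees(p[2]).round(2),"tcp",tc.round(4)); print(r.round(1).tolist())
H=.052
Rk=[("scene",s(397,607),(.046,.0575,H)),("scene",s(425,567),(.016,.0575,H)),("scene",s(440,525),(-.016,.0575,H)),("scene",s(467,489),(-.046,.0575,H)),
("scene",s(127,575),(.046,-.0575,H)),("scene",s(158,525),(.016,-.0575,H)),("scene",s(180,492),(-.016,-.0575,H))]
p,r=fitpts(Rk,[.457,-.327,.02]); print("rack by scene",p.round(4),np.degrees(p[2]).round(2)); print(r.round(1).tolist())
# top: plate end (+y) top edge lit; left-gap
print("top slot gap",unproj("top",t(232,433),.052).round(4), "pred rack(.4574,-.3272,.019)",o2w((.4574,-.3272,.019),(0,.0575,.052)).round(4))
e=o2w((tc[0],tc[1]+.0018,a),[(0,.035,zb+.096),(0,.06,zb+.074),(0,.06,zb)])
for q in e: print("plate pred top px",((proj("top",q)-[350,215]+.5)*10-.5).round(0))
E
```

```text
plate by scene [ 0.4572 -0.3246  0.0164] 0.94 tcp [ 0.4561 -0.3278  0.1425]
[[-0.5, 0.1], [0.1, -0.0], [0.5, -0.4], [0.1, -0.2], [-0.3, 0.1], [-0.0, 0.4]]
rack by scene [ 0.4513 -0.3228  0.0032] 0.18
[[0.1, 0.2], [-0.6, 0.0], [0.7, -0.0], [-0.1, -0.4], [0.1, -0.4], [-0.5, 1.0], [0.3, -0.2]]
top slot gap [ 0.4571 -0.2674  0.052 ] pred rack(.4574,-.3272,.019) [[ 0.4563 -0.2697  0.052 ]]
plate pred top px [355. 394.]
plate pred top px [264. 406.]
plate pred top px [237. 432.]
```

```bash
cat > ov.py <<'E'
from fit import *
def overlay(src,n,out,x0,y0,w,h,k,polys):
    im=cv2.imread(src)[y0:y0+h,x0:x0+w]; im=cv2.resize(im,None,fx=k,fy=k,interpolation=cv2.INTER_CUBIC)
    for P,col in polys:
        q=np.array([(proj(n,p)-[x0,y0]+.5)*k-.5 for p in P]); cv2.polylines(im,[np.round(q*16).astype(np.int32)],True,col,1,cv2.LINE_AA,4)
    cv2.imwrite(out,im)
def rackpolys(p,col):
    L=[]
    for a,b in ((.037,.055),(.005,.027),(-.027,-.005),(-.055,-.037)):
        for y0,y1 in ((.051,.064),(-.064,-.051)):
            L.append((o2w(p,[(a,y0,.052),(b,y0,.052),(b,y1,.052),(a,y1,.052)]),col))
    return L
E
python3 - <<'E'
from ov import *
polys=rackpolys((.4582,-.3254,.02),(0,255,255))
overlay("pics/scene0.png","scene","pics/ov1.png",198,215,70,55,11,polys)
overlay("pics/top0.png","top","pics/ov2.png",360,232,66,52,12,rackpolys((.4582,-.3288,.02),(0,255,255)))
E
```

```text
(no output)
```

View pics/ov1.png

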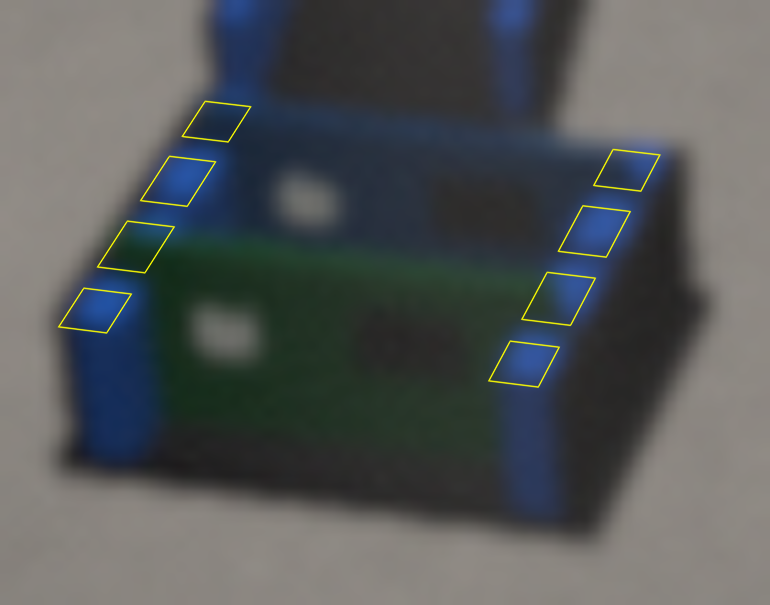

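View pics/ov2.png

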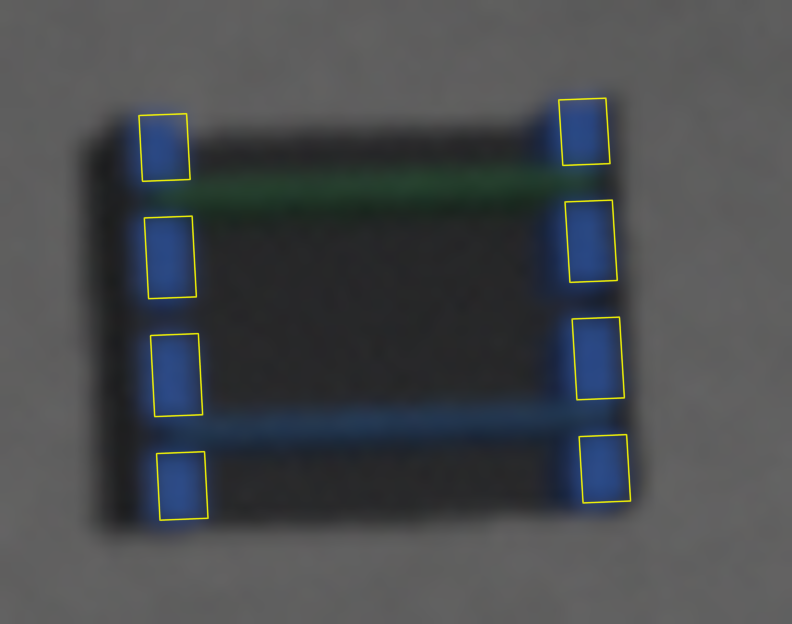

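Emit:
arm_command(motion=[[0, [0.01, 0.015, 0.1], [0, 0, 0]], [0, [0, 0, 0.2], [0, 0, 0]], [0, [0, 0, 0.2], [0, 0, 0]], [0, [0, 0, 0.1], [0, 0, 0]], [0, [0, 0, 0], [0, 0, 0]]])

```text
time: 6.32
ee_pos: [0.4561, -0.3269, 0.1047]
tcp_rot: [-179.7, -0.0, 91.2]
wrist_force: [0.3, 0.0, -1.2]
opening: 0.0095
```

```bash
python3 - <<'E'
from ov import *
for n in ("scene","top"):
    im=viewer.camera(n); cv2.imwrite(f"pics/{n}5.png",im)
crop("pics/scene5.png","pics/s5.png",190,180,85,90,8)
o=bot.get_obs(); print({k:np.round(v,4) for k,v in o.items() if k in('ee_pos','wrist_force','tcp_rot','opening','torque')})
E
```

```text
{'ee_pos': array([ 0.4565, -0.3272,  0.1057]), 'tcp_rot': array([-1.797716e+02,  2.240000e-02,  9.120360e+01]), 'wrist_force': array([-0.3746, -0.1247, -1.4113]), 'torque': array([-0.0173,  0.0115, -0.0184]), 'opening': np.float64(0.0098)}
```

View pics/s5.png

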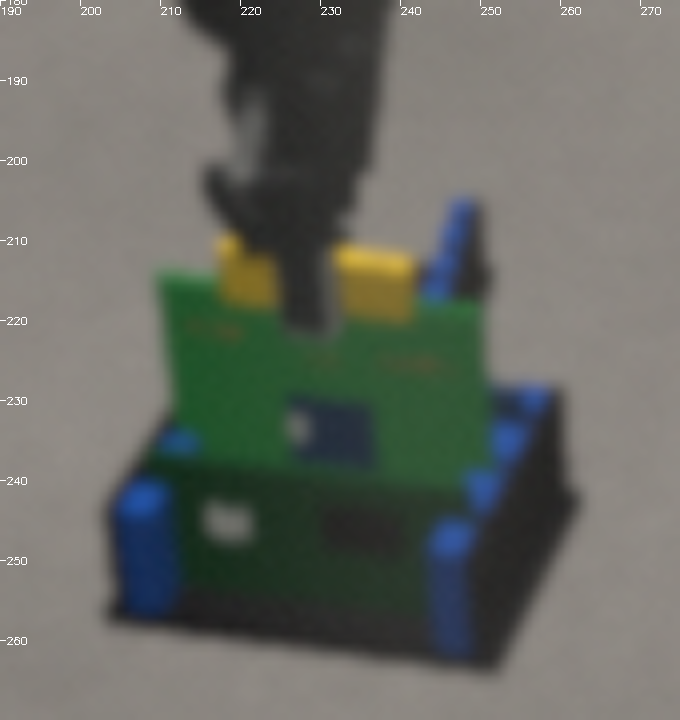

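Emit:
arm_command(motion=[[0, [0, 0.005, 0.15], [0, 0, 0]], [0, [0, 0, 0.15], [0, 0, 0]], [0, [0, 0, 0.1], [0, 0, 0]], [0, [0, 0, 0.05], [0, 0, 0]], [0, [0, 0, 0.03], [0, 0, 0]], [0, [0, 0, 0], [0, 0, 0]]])

```text
time: 7.18
ee_pos: [0.4567, -0.3271, 0.0767]
tcp_rot: [-179.8, 0.0, 91.2]
wrist_force: [-0.3, 0.1, -0.9]
opening: 0.0092
```

Emit:
arm_command(motion=[[0, [0, 0, 0.02], [0, 0, 0]], [0, [0, 0, 0.02], [0, 0, 0]], [0, [0, 0, 0], [0, 0, 0]]])

```text
time: 7.55
ee_pos: [0.4568, -0.3272, 0.0747]
tcp_rot: [-179.8, 0.0, 91.2]
wrist_force: [-0.4, -0.5, 2.4]
opening: 0.0094
```

Emit:
arm_command(motion=[[0.3, [0, 0, 0], [0, 0, 0]], [0.5, [0, 0, 0], [0, 0, 0]], [0.5, [0, 0, 0], [0, 0, 0]], [0.5, [0, 0, -0.2], [0, 0, 0]], [0.6, [0, 0, -0.5], [0, 0, 0]], [1, [0, 0, -0.9], [0, 0, 0]]])

```text
time: 8.3
ee_pos: [0.4563, -0.3266, 0.1704]
tcp_rot: [-179.6, -0.1, 91.2]
wrist_force: [0.9, -0.2, 1.2]
opening: 0.0681
```

```bash
python3 - <<'E'
from ov import *
for n in ("scene","top"):
    im=viewer.camera(n); cv2.imwrite(f"pics/{n}6.png",im)
crop("pics/scene6.png","pics/s6.png",190,180,85,90,8)
overlay("pics/top6.png","top","pics/ot6.png",262,212,75,65,10,[])
o=bot.get_obs(); print({k:np.round(v,4) for k,v in o.items() if k in('ee_pos','wrist_force','tcp_rot','opening','torque')})
E
```

```text
{'ee_pos': array([ 0.4588, -0.3283,  0.1772]), 'tcp_rot': array([179.8207,   0.3315,  91.2065]), 'wrist_force': array([1.0973, 0.4152, 0.6683]), 'torque': array([ 0.0745, -0.0569,  0.0567]), 'opening': np.float64(0.0814)}
```

View pics/s6.png

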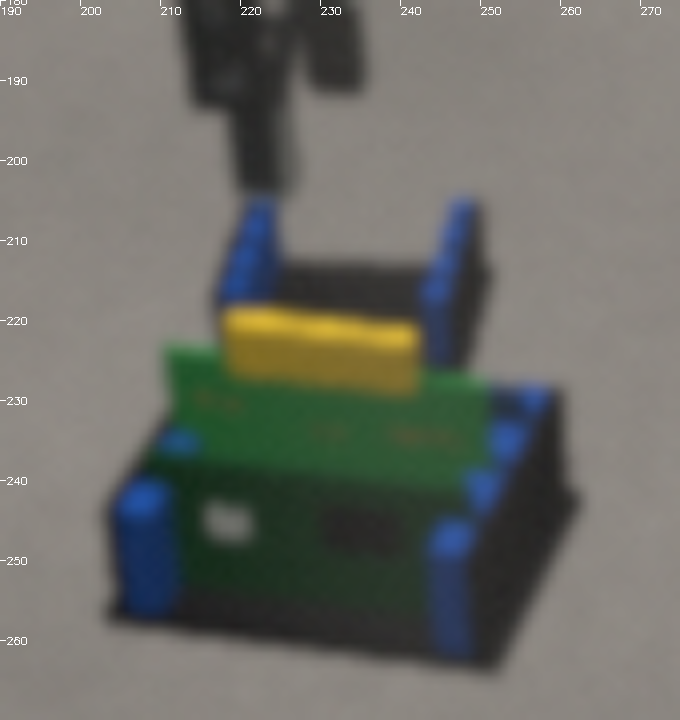

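View pics/ot6.png

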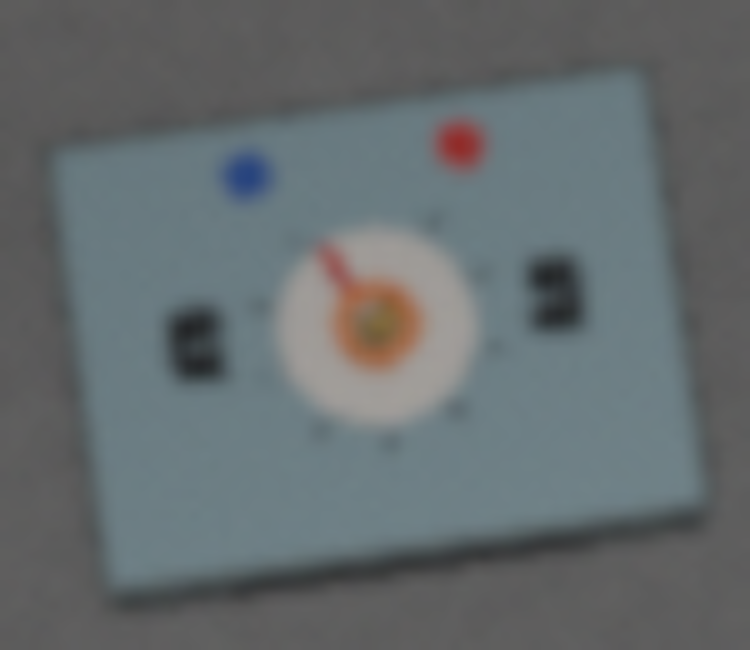

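```bash
python3 - <<'E'
from fit import *
def world(n,uv,z): return np.array([unproj(n,u,z)[:2] for u in uv])
for n,(x0,y0,w,h) in (("top",(286,230,28,28)),("scene",(316,246,32,20))):
    im=cv2.imread(f"pics/{n}6.png").astype(float)
    yy,xx=np.mgrid[y0:y0+h,x0:x0+w]; c=im[y0:y0+h,x0:x0+w]; b,g,r=c[...,0],c[...,1],c[...,2]
    red=np.clip(r-g-30,0,None)*(np.abs(g-b)<25+0*g); 
    uv=np.c_[xx.ravel(),yy.ravel()]; W=world(n,uv,.061); wt=red.ravel()
    m=wt>10; print(n,"red",np.c_[uv[m],W[m].round(4),wt[m]].tolist()[:40])
E
```

```text
top red [[295.0, 237.0, 0.5284, -0.0168, 12.0], [295.0, 238.0, 0.5251, -0.0168, 26.0], [295.0, 239.0, 0.5219, -0.0167, 20.0], [296.0, 239.0, 0.5218, -0.0199, 19.0], [296.0, 240.0, 0.5185, -0.0199, 24.0], [297.0, 240.0, 0.5185, -0.0231, 21.0], [298.0, 240.0, 0.5184, -0.0264, 14.0], [299.0, 240.0, 0.5184, -0.0296, 12.0], [296.0, 241.0, 0.5153, -0.0199, 21.0], [303.0, 245.0, 0.5019, -0.0423, 11.0], [296.0, 246.0, 0.499, -0.0196, 13.0], [297.0, 247.0, 0.4957, -0.0228, 13.0]]
scene red [[327.0, 257.0, 0.507, -0.0337, 17.0], [332.0, 258.0, 0.5085, -0.0198, 13.0], [332.0, 259.0, 0.5129, -0.0189, 27.0], [333.0, 259.0, 0.5123, -0.0163, 28.0], [332.0, 260.0, 0.5174, -0.0181, 30.0], [333.0, 260.0, 0.5168, -0.0155, 48.0], [334.0, 260.0, 0.5162, -0.0129, 27.0], [333.0, 261.0, 0.5212, -0.0146, 37.0], [334.0, 261.0, 0.5206, -0.012, 43.0], [335.0, 261.0, 0.52, -0.0094, 15.0], [334.0, 262.0, 0.525, -0.0112, 23.0]]
```

```bash
cat > rect.py <<'E'
from fit import *
def rectify(src,n,c,z,half,ppm):  # output: right=-y, up=+x (as top view)
    N=int(2*half*ppm); im=cv2.imread(src)
    j,i=np.meshgrid(np.arange(N),np.arange(N)); X=c[0]+half-(i+.5)/ppm; Y=c[1]+half-(j+.5)/ppm
    m=np.array([proj(n,(x,y,z)) for x,y in zip(X[::4,::4].ravel(),Y[::4,::4].ravel())]).reshape(*X[::4,::4].shape,2)
    m=cv2.resize(m.astype(np.float32),(N,N),interpolation=cv2.INTER_LINEAR)
    # exact shift for stride sampling: sample centres offset
    M=np.array([[4,0,0],[0,4,0]],float)
    yy,xx=np.mgrid[0:N,0:N].astype(np.float32)
    src4=np.array([proj(n,(x,y,z)) for x,y in zip(X[::4,::4].ravel(),Y[::4,::4].ravel())]).reshape(*X[::4,::4].shape,2).astype(np.float32)
    m=cv2.remap(src4,xx/4,yy/4,cv2.INTER_LINEAR,borderMode=cv2.BORDER_REPLICATE)
    return cv2.remap(im,m[...,0],m[...,1],cv2.INTER_CUBIC)
E
python3 - <<'E'
from rect import *
c=(.5035,-.029)
A=rectify("pics/top6.png","top",c,.061,.045,4400); B=rectify("pics/scene6.png","scene",c,.061,.045,4400)
out=np.hstack([A,B])
for k in (0,396):
    for v in range(0,396,44):
        cv2.line(out,(k+v,0),(k+v,6),(255,255,255),1); cv2.line(out,(k,v),(k+6,v),(255,255,255),1)
cv2.imwrite("pics/rect6.png",out); print(out.shape)
for nme,I in (("top",A),("scene",B)):
    I=I.astype(float); w=(I.min(2)>138 if nme=="top" else I.min(2)>175).astype(np.uint8)
    n,l,s,cc=cv2.connectedComponentsWithStats(w); k=1+np.argmax(s[1:,4])
    cs=max(cv2.findContours((l==k).astype(np.uint8),0,1)[0],key=len); (u,v),ax,an=cv2.fitEllipse(cv2.convexHull(cs)); print(nme,"dial",c[0]+.045-(v+.5)/4400,c[1]+.045-(u+.5)/4400,np.array(ax)/4400,an,I[60:120:20,198])
E
```

```text
Traceback (most recent call last):
  File "rect.py", line 5, in rectify
    m=np.array([proj(n,(x,y,z)) for x,y in zip(X[::4,::4].ravel(),Y[::4,::4].ravel())]).reshape(*X[::4,::4].shape,2)
                ~~~~^^^^^^^^^^^
  File "h.py", line 12, in proj
    c=cal(n); q=c['T'][:3,:3].T@(np.asarray(p,float)-c['T'][:3,3]); s=q[:2]/q[2]; s=s*(1+c['k1']*(s@s))
  File "h.py", line 4, in cal
    c=viewer.calibration(n); return c
ValueError: time passes only in moves, steps and waits
```

```bash
python3 - <<'E'
import pickle
from workcell import viewer
pickle.dump({n:dict(viewer.calibration(n)) for n in("scene","top")},open("cal.pkl","wb"))
s=open("h.py").read().replace("    c=viewer.calibration(n); return c","    return _C[n]").replace("def cal(n)","import pickle\n_C=pickle.load(open('cal.pkl','rb'))\ndef cal(n)")
open("h.py","w").write(s)
r=open("rect.py").read().split("\n")
r=[l for l in r if not l.strip().startswith(("m=np.array","m=cv2.resize","# exact","M=np"))]
open("rect.py","w").write("\n".join(r))
E
cat > dial.py <<'E'
from rect import *
c=(.5035,-.029)
A=rectify("pics/top6.png","top",c,.061,.045,4400); B=rectify("pics/scene6.png","scene",c,.061,.045,4400)
out=np.hstack([A,B])
for k in (0,396):
    for v in range(0,396,44):
        cv2.line(out,(k+v,0),(k+v,6),(255,255,255),1); cv2.line(out,(k,v),(k+6,v),(255,255,255),1)
cv2.imwrite("pics/rect6.png",out); print(out.shape)
for nme,I in (("top",A),("scene",B)):
    I=I.astype(float); w=(I.min(2)>138 if nme=="top" else I.min(2)>175).astype(np.uint8)
    n,l,s,cc=cv2.connectedComponentsWithStats(w); k=1+np.argmax(s[1:,4])
    cs=max(cv2.findContours((l==k).astype(np.uint8),0,1)[0],key=len); (u,v),ax,an=cv2.fitEllipse(cv2.convexHull(cs)); print(nme,"dial",c[0]+.045-(v+.5)/4400,c[1]+.045-(u+.5)/4400,np.array(ax)/4400,an,I[60:120:20,198])
E
python3 dial.py
```

```text
(396, 792, 3)
top dial 0.5046283215609464 -0.030141704212535512 [0.06261412 0.0627995 ] 72.80508422851562 [[146. 147. 146.]
 [151. 154. 158.]
 [150. 154. 159.]]
scene dial 0.5003092276833274 -0.03236415030739524 [0.05323459 0.06195125] 158.92225646972656 [[166. 169. 157.]
 [177. 186. 189.]
 [190. 203. 213.]]
```

View pics/rect6.png

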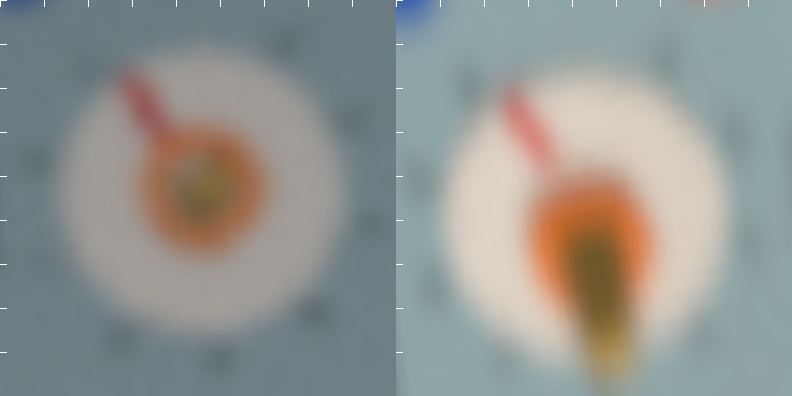

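```bash
cat > red.py <<'E'
from rect import *
c=(.5035,-.029)
for n,ctr in (("top",(203,189)),("scene",(190.5,216))):
    I=rectify(f"pics/{n}6.png",n,c,.061,.045,4400).astype(float)
    yy,xx=np.mgrid[0:396,0:396]; dx,dy=xx-ctr[0],yy-ctr[1]; r=np.hypot(dx,dy)/4.4
    red=np.clip((I[...,2]-I[...,1])-( 12 if n=="top" else 25),0,None)
    m=(r>19)&(r<31)&(dx<0)&(dy<0); w=red*m
    if n=="top": print(w.max())
    a=np.degrees(np.arctan2(-dx,-dy)); print(n,"angle",(w*a).sum()/w.sum())
    P=np.c_[xx[w>0],yy[w>0]]; ww=w[w>0]; mu=(P*ww[:,None]).sum(0)/ww.sum(); C=np.cov(P.T,aweights=ww); e,v=np.linalg.eigh(C); d=v[:,1]; d=-d*np.sign(d[0]); print(mu,np.degrees(np.arctan2(-d[0],-d[1])))
K=(.485,.285)
A=rectify("pics/top0.png","top",K,.044,.045,4400); B=rectify("pics/scene0.png","scene",K,.044,.045,4400)
out=np.hstack([A,B])
for k in (0,396):
    for v in range(0,396,44):
        cv2.line(out,(k+v,0),(k+v,6),(255,255,255),1); cv2.line(out,(k,v),(k+6,v),(255,255,255),1)
cv2.imwrite("pics/rectk.png",out)
E
python3 red.py; python3 -c "
from fit import *
t=cp(165,210,12); print(unproj('top',t(385,490),.044))"
```

```text
45.0
top angle 34.97511608969762
[142.72577646 102.57150828] 23.67580194255004
scene angle 33.925897083576395
[130.84300695 127.26667932] 32.34060875547563
[0.4923134  0.30662294 0.044     ]
```

View pics/rectk.png

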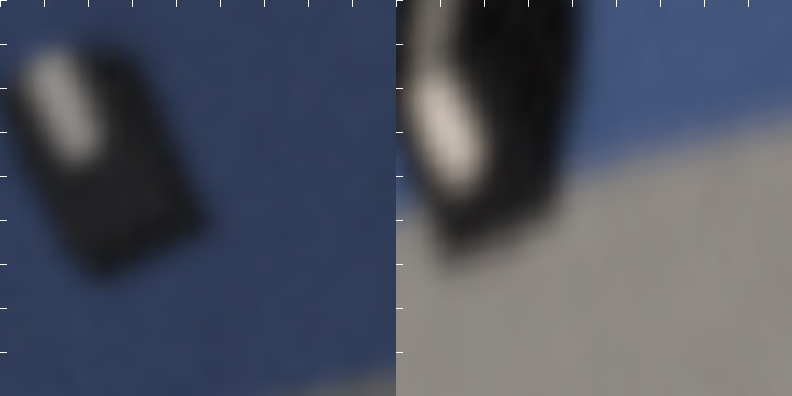

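```bash
cat > knob.py <<'E'
from fit import *
from scipy.optimize import minimize
def hull_cov(n,p,box,x0,y0,w,h,k=8):
    pts=o2w(p,box); q=np.array([(proj(n,P)-[x0,y0]+.5)*k-.5 for P in pts]).astype(np.float32)
    hl=cv2.convexHull(q); m=np.zeros((h*k,w*k),np.float32); cv2.fillPoly(m,[np.round(hl*16).astype(np.int32)],1.0,cv2.LINE_8,4)
    m=cv2.GaussianBlur(m,(0,0),k*SIG[n]); return cv2.resize(m,(w,h),interpolation=cv2.INTER_AREA)
SIG={"top":.9,"scene":.9}
def darkness(src,x0,y0,w,h):
    c=cv2.imread(src)[y0:y0+h,x0:x0+w].astype(float); v=c[...,0]  # blue channel: mat blue high, knob low
    return c
if __name__=="__main__":
    box=[(a*.022,b*.015,z) for a in(1,-1) for b in(1,-1) for z in(.004,.044)]
    R={"top":(183,235,28,28),"scene":(442,266,28,34)}
    D={}
    for n,r in R.items():
        c=darkness(f"pics/{n}0.png",*r); b=c[...,0]; bg=np.percentile(b,85); fg=np.percentile(b,4); D[n]=np.clip((bg-b)/(bg-fg),0,1)
        # white stripe counts as knob
        s=np.clip((c[...,2]-60)/60,0,1) if n=="top" else np.clip((c[...,2]-90)/60,0,1)
        D[n]=np.maximum(D[n],s); print(n,bg,fg)
    def cost(p,ns): return sum(((hull_cov(n,p,box,*R[n])-D[n])**2).sum() for n in ns)
    for ns in (["top"],["scene"],["top","scene"]):
        best=None
        for a in (15,25,35):
            r=minimize(lambda q:cost((q[0]/100,q[1]/100,q[2]/10),ns),[49,30.5,np.radians(a)*10],method="Nelder-Mead",options=dict(initial_simplex=[[49,30.5,np.radians(a)*10],[49.5,30.5,np.radians(a)*10],[49,31,np.radians(a)*10],[49,30.5,np.radians(a+6)*10]]))
            if best is None or r.fun<best.fun: best=r
        print(ns,best.x[0]/100,best.x[1]/100,np.degrees(best.x[2]/10),best.fun)
E
python3 knob.py
```

```text
top 91.0 34.32
scene 131.0 18.0
['top'] 0.4956996769666819 0.31014484138693604 24.775156273192497 6.380192801459711
['scene'] 0.4805381373072734 0.3130382341977058 14.280470504175968 164.03344008670499
['top', 'scene'] 0.4944950973471451 0.31219588128147563 20.003546175067015 185.8852742623411
```

```bash
python3 - <<'E'
from plan import *
print([unproj("top",(u,v),.01).round(3) for u,v in ((209,297),(175,229),(211,221))])
plan([.4945,.312,.15],-155,vmax=.06)
E
```

```text
[array([0.341, 0.271, 0.01 ]), array([0.57 , 0.389, 0.01 ]), array([0.595, 0.266, 0.01 ])]
from [ 0.4588 -0.3283  0.1772] [179.82   0.33  91.21]
[[1.0,[0.53,0.04,0.02],[-0.0,0.0,-0.95]],[1.0,[0.53,0.09,0.02],[-0.0,0.0,-0.95]],[1.0,[0.51,0.15,0.02],[-0.0,0.0,-0.95]],[1.0,[0.5,0.2,0.02],[-0.0,0.0,-0.95]],[1.0,[0.48,0.24,0.02],[-0.0,0.0,-0.95]],[1.0,[0.45,0.29,0.02],[-0.0,0.0,-0.95]],[1.0,[0.42,0.33,0.02],[-0.0,0.0,-0.95]],[1.0,[0.38,0.37,0.02],[-0.0,0.0,-0.95]],[1.0,[0.34,0.41,0.02],[-0.0,0.0,-0.95]],[1.0,[0.3,0.44,0.02],[-0.0,0.0,-0.95]],[1.0,[0.26,0.47,0.02],[-0.01,0.0,-0.95]],[1.0,[0.21,0.49,0.02],[-0.01,0.0,-0.95]],[1.0,[0.16,0.51,0.02],[-0.0,0.0,-0.95]],[1.0,[0.1,0.52,0.02],[-0.01,0.01,-0.95]],[1.0,[0.05,0.53,0.02],[-0.0,0.0,-0.94]],[1.0,[0.0,0.54,0.02],[-0.01,0.01,-0.95]],[1.0,[-0.05,0.53,0.02],[-0.0,0.0,-0.94]],[1.0,[-0.1,0.53,0.02],[-0.01,0.01,-0.95]],[1.0,[-0.16,0.51,0.03],[-0.0,0.0,-0.94]],[1.0,[-0.21,0.5,0.02],[-0.01,0.01,-0.95]]]
end [0.4945 0.3123 0.15  ] [-1.8000e+02 -2.0000e-02 -1.5497e+02]
```

Emit:
arm_command(motion=[[1, [0.53, 0.04, 0.02], [0, 0, -0.95]], [1, [0.53, 0.09, 0.02], [0, 0, -0.95]], [1, [0.51, 0.15, 0.02], [0, 0, -0.95]], [1, [0.5, 0.2, 0.02], [0, 0, -0.95]], [1, [0.48, 0.24, 0.02], [0, 0, -0.95]], [1, [0.45, 0.29, 0.02], [0, 0, -0.95]], [1, [0.42, 0.33, 0.02], [0, 0, -0.95]], [1, [0.38, 0.37, 0.02], [0, 0, -0.95]], [1, [0.34, 0.41, 0.02], [0, 0, -0.95]], [1, [0.3, 0.44, 0.02], [0, 0, -0.95]]])

```text
time: 9.65
ee_pos: [0.4746, -0.0061, 0.1587]
tcp_rot: [-179.9, -0.1, 148.4]
wrist_force: [0.0, 0.2, -0.2]
opening: 0.0851
```

Emit:
arm_command(motion=[[1, [0.26, 0.47, 0.02], [0, 0, -0.95]], [1, [0.21, 0.49, 0.02], [0, 0, -0.95]], [1, [0.16, 0.51, 0.02], [0, 0, -0.95]], [1, [0.1, 0.52, 0.02], [0, 0, -0.95]], [1, [0.05, 0.53, 0.02], [0, 0, -0.94]], [1, [0, 0.54, 0.02], [0, 0, -0.95]], [1, [-0.05, 0.53, 0.02], [0, 0, -0.94]], [1, [-0.1, 0.53, 0.02], [0, 0, -0.95]], [1, [-0.16, 0.51, 0.03], [0, 0, -0.94]], [1, [-0.21, 0.5, 0.02], [0, 0, -0.95]], [1, [0, 0, 0], [0, 0, 0]]])

```text
time: 11.02
ee_pos: [0.4924, 0.3153, 0.1452]
tcp_rot: [179.9, -0.2, -154.8]
wrist_force: [-0.6, -1.1, 0.2]
opening: 0.0853
```

```bash
python3 - <<'E'
from plan import *
for n in ("scene","top"):
    im=viewer.camera(n); cv2.imwrite(f"pics/{n}7.png",im)
crop("pics/scene7.png","pics/s7.png",415,200,80,115,6)
crop("pics/top7.png","pics/t7.png",160,205,80,60,9)
plan([.4945,.312,.07],-155,vmax=.06,n=2)
E
```

```text
from [0.4925 0.3135 0.1455] [ 179.93   -0.23 -155.01]
[[1.0,[-0.01,-0.02,0.63],[0.01,-0.02,-0.0]],[1.0,[-0.01,-0.02,0.63],[0.0,-0.02,-0.0]]]
end [0.4944 0.3118 0.0699] [ 1.7999e+02  1.0000e-02 -1.5501e+02]
```

View pics/s7.png

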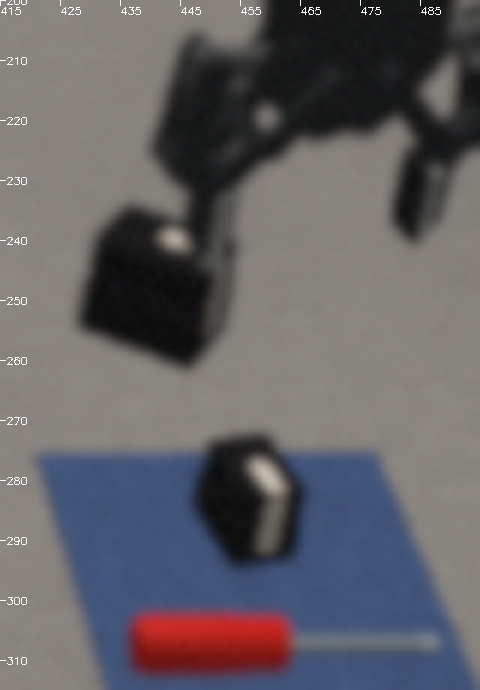

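View pics/t7.png

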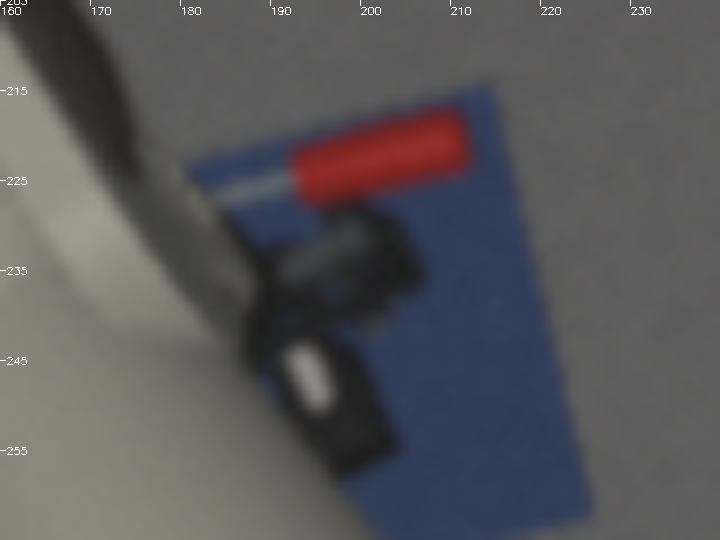

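Emit:
arm_command(motion=[[1, [-0.01, -0.02, 0.55], [0.01, -0.02, 0]], [1, [-0.01, -0.02, 0.55], [0, -0.02, 0]], [1, [0, 0, 0.55], [0, 0, 0]], [1, [0, 0, 0.5], [0, 0, 0]], [1, [0, 0, 0.03], [0, 0, 0]], [0.6, [0, 0, 0], [0, 0, 0]]])

```text
time: 11.88
ee_pos: [0.4951, 0.3118, 0.0159]
tcp_rot: [180.0, 0.1, -155.0]
wrist_force: [0.7, 0.4, -0.1]
opening: 0.0699
```

```bash
python3 - <<'E'
from plan import *
for n in ("scene",):
    im=viewer.camera(n); cv2.imwrite(f"pics/{n}8.png",im)
crop("pics/scene8.png","pics/s8.png",415,230,80,85,8)
plan([.4945,.312,.014],-155,vmax=.06,n=2)
E
```

```text
from [0.4954 0.3121 0.0163] [ 1.7996e+02  1.4000e-01 -1.5502e+02]
[[1.0,[0.01,0.0,0.02],[0.0,0.01,-0.0]],[1.0,[0.0,0.01,0.02],[0.01,0.01,-0.0]]]
end [0.4946 0.3124 0.0139] [-1.7998e+02  2.0000e-02 -1.5502e+02]
```

View pics/s8.png

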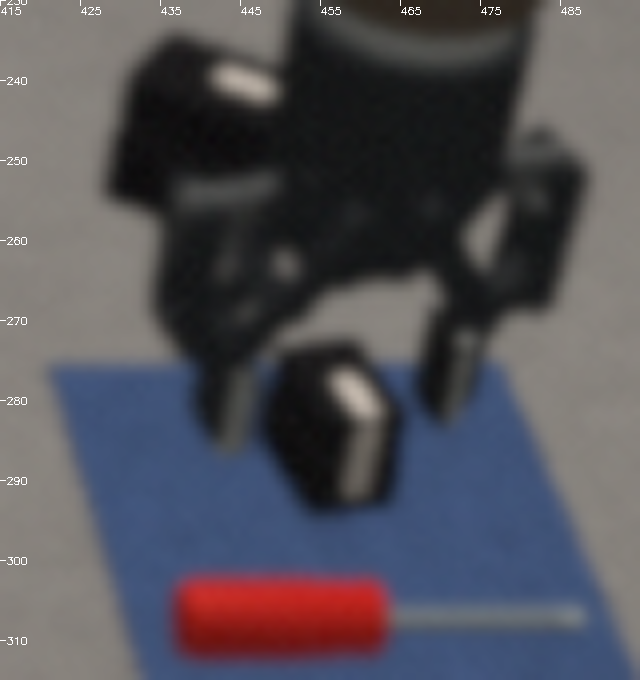

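Emit:
arm_command(motion=[[0.5, [0.01, 0.005, 0.03], [0, 0, 0]], [0.4, [0, 0, 0], [0, 0, 0]], [0.3, [0, 0, 0], [0, 0, 0]], [0.2, [0, 0, 0], [0, 0, 0]], [0.2, [0, 0, 0], [0, 0, 0]], [0.2, [0, 0, 0], [0, 0, 0]]], newtons=40)

```text
time: 12.68
ee_pos: [0.4941, 0.3122, 0.0133]
tcp_rot: [180.0, 0.1, -155.0]
wrist_force: [-0.7, 0.1, 5.2]
opening: 0.0296
```

```bash
python3 - <<'E'
from plan import *
for n in ("scene",):
    im=viewer.camera(n); cv2.imwrite(f"pics/{n}9.png",im)
crop("pics/scene9.png","pics/s9.png",415,230,80,85,8)
o=bot.get_obs(); print({k:np.round(v,4) for k,v in o.items() if k in('ee_pos','wrist_force','tcp_rot','opening','torque')})
E
```

```text
{'ee_pos': array([0.4941, 0.3123, 0.0133]), 'tcp_rot': array([ 1.799676e+02,  6.600000e-02, -1.549679e+02]), 'wrist_force': array([-1.5567, -0.8479,  5.2659]), 'torque': array([-0.1   ,  0.1791,  0.0094]), 'opening': np.float64(0.0292)}
```

View pics/s9.png

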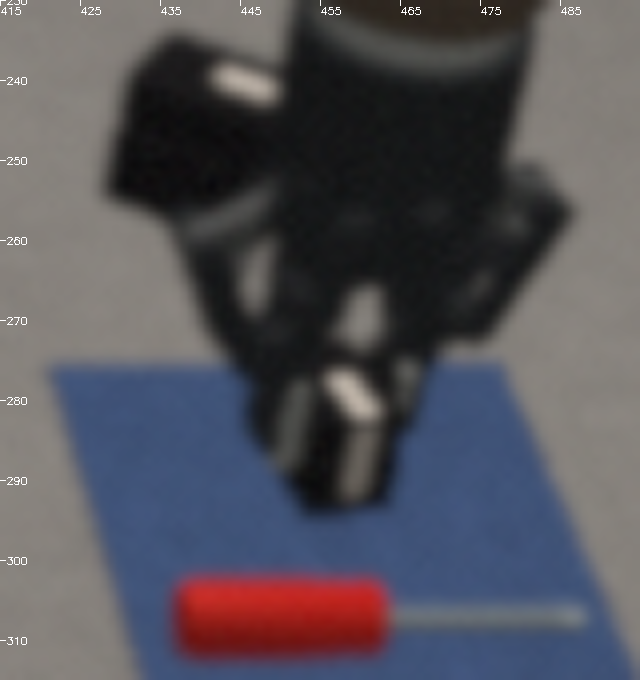

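```bash
python3 - <<'E'
from plan import *
plan([.5034,-.0283,.135],-147,opening=0.2,vmax=.05,start=[.4941,.3122,.1333,-154.97])
E
```

```text
from [0.4941 0.3123 0.0133] [ 1.7997e+02  7.0000e-02 -1.5497e+02]
[[0.2,[0.32,-0.74,-0.0],[0.0,0.0,-0.19]],[0.2,[0.34,-0.74,-0.0],[-0.0,0.0,-0.19]],[0.2,[0.35,-0.73,-0.01],[-0.0,0.0,-0.19]],[0.2,[0.37,-0.72,-0.0],[-0.0,0.0,-0.19]],[0.2,[0.38,-0.72,-0.01],[-0.0,0.0,-0.19]],[0.2,[0.4,-0.71,-0.0],[-0.0,0.0,-0.19]],[0.2,[0.41,-0.7,-0.01],[-0.0,0.0,-0.19]]]
end [ 0.5032 -0.0285  0.1351] [ 180.      0.   -146.99]
```

Emit:
arm_command(motion=[[0.2, [0, 0, -0.1], [0, 0, 0]], [0.2, [0, 0, -0.4], [0, 0, 0]], [0.2, [0, 0, -0.7], [0, 0, 0]], [0.2, [0, 0, -0.8], [0, 0, 0]]], newtons=60)

```text
time: 13.22
ee_pos: [0.4933, 0.3116, 0.1332]
tcp_rot: [180.0, -0.1, -155.0]
wrist_force: [0.5, 0.9, -0.9]
opening: 0.0294
```

Emit:
arm_command(motion=[[0.2, [0.32, -0.74, 0], [0, 0, -0.19]], [0.2, [0.34, -0.74, 0], [0, 0, -0.19]], [0.2, [0.35, -0.73, -0.01], [0, 0, -0.19]], [0.2, [0.37, -0.72, 0], [0, 0, -0.19]], [0.2, [0.38, -0.72, -0.01], [0, 0, -0.19]], [0.2, [0.4, -0.71, 0], [0, 0, -0.19]], [0.2, [0.41, -0.7, -0.01], [0, 0, -0.19]], [0.2, [0, 0, 0.2], [0, 0, 0]], [0.2, [0, 0, 0.2], [0, 0, 0]], [0.2, [0, 0, 0], [0, 0, 0]], [0.2, [0, 0, 0], [0, 0, 0]]])

```text
time: 14.6
ee_pos: [0.5029, -0.0278, 0.1104]
tcp_rot: [180.0, 0.0, -146.9]
wrist_force: [0.3, 0.7, -1.2]
opening: 0.0293
```

```bash
python3 - <<'E'
from ov import *
for n in ("scene","top"):
    im=viewer.camera(n); cv2.imwrite(f"pics/{n}10.png",im)
crop("pics/scene10.png","pics/s10.png",300,210,65,65,11)
o=bot.get_obs(); print({k:np.round(v,4) for k,v in o.items() if k in('ee_pos','wrist_force','tcp_rot','opening','torque')})
E
```

```text
{'ee_pos': array([ 0.5031, -0.028 ,  0.1107]), 'tcp_rot': array([ 1.799961e+02,  4.410000e-02, -1.469275e+02]), 'wrist_force': array([-0.2014,  0.3028, -1.173 ]), 'torque': array([ 0.0173,  0.0063, -0.0464]), 'opening': np.float64(0.0289)}
```

View pics/s10.png

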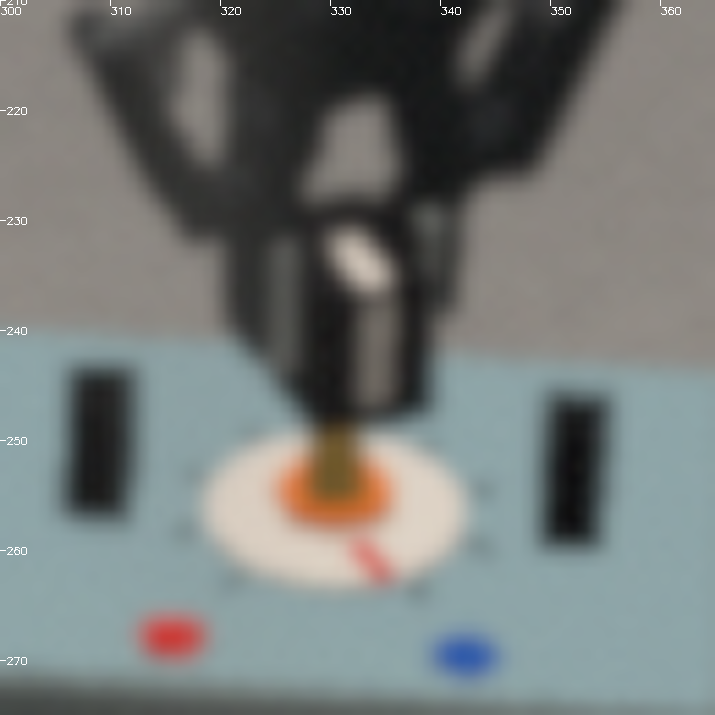

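View pics/top10.png

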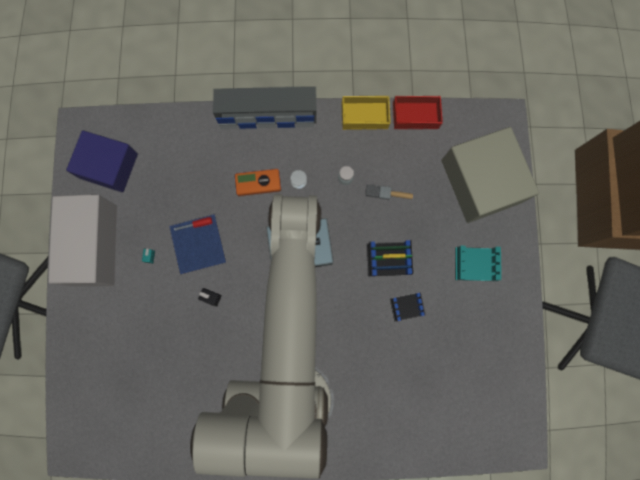

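```bash
cat > ov10.py <<'E'
import sys
from ov import *
def circ(c,r,z,n=40): return [(c[0]+r*np.cos(a),c[1]+r*np.sin(a),z) for a in np.linspace(0,2*np.pi,n,endpoint=False)]
def polys(off,tc,yaw,kx,shaft,drop=.0093):
    off=np.array(off); p=(tc[0]+off[0]+kx*np.cos(yaw),tc[1]+off[1]+kx*np.sin(yaw),yaw); zb=tc[2]-drop
    L=[]
    for z in (zb,zb+.04): L.append((o2w(p,[(.022,.015,z),(.022,-.015,z),(-.022,-.015,z),(-.022,.015,z)]),(0,255,255)))
    L.append((o2w(p,[(.022,-.003,zb),(.022,.003,zb),(.022,.003,zb+.04),(.022,-.003,zb+.04)]),(0,255,0)))
    s=np.array(shaft)+off
    L+=[(circ(s,.032,.061),(255,0,255)),(circ(s,.014,.068),(255,255,0)),(circ(s,.007,.082),(0,0,255)),(circ(s,.005,.084),(0,0,255))]
    return L
if __name__=="__main__":
    o=bot.get_obs()
    overlay("pics/scene10.png","scene","pics/ov10.png",300,210,65,65,11,polys((.0011,.0014),o['ee_pos'],np.radians(o['tcp_rot'][2]+180),0,(.5034,-.0283)))
E
python3 ov10.py
```

```text
(no output)
```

View pics/ov10.png

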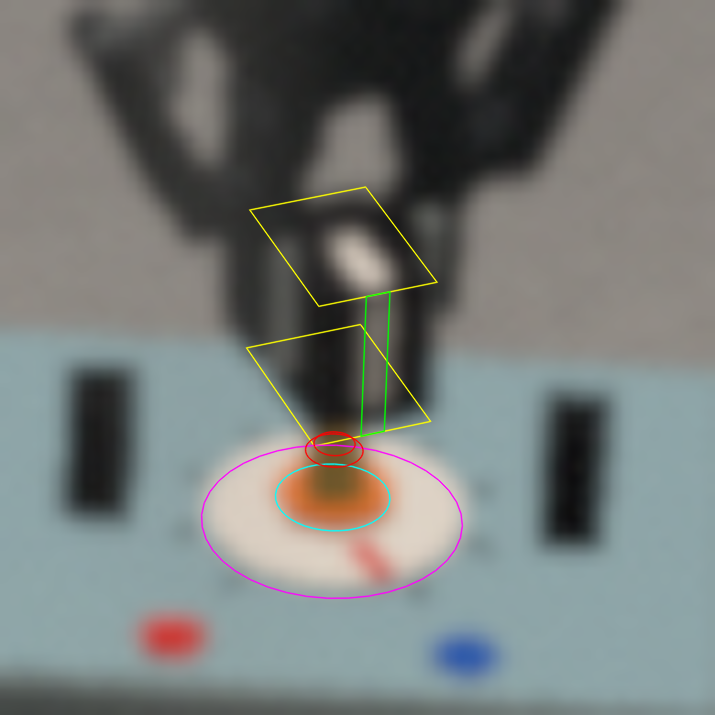

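Emit:
arm_command(motion=[[0.2, [0, 0, 0.15], [0, 0, -0.25]], [0.2, [0, 0, 0.1], [0, 0, 0]], [0.2, [0, 0, 0.03], [0, 0, 0]], [0.2, [0, 0, 0], [0, 0, 0]]])

```text
time: 15.2
ee_pos: [0.5028, -0.0287, 0.0933]
tcp_rot: [180.0, 0.0, -145.5]
wrist_force: [0.6, -0.0, -0.7]
opening: 0.029
```

```bash
python3 - <<'E'
from ov10 import *
im=viewer.camera("scene"); cv2.imwrite(f"pics/scene11.png",im)
crop("pics/scene11.png","pics/s11.png",300,215,65,55,12)
o=bot.get_obs(); print({k:np.round(v,4) for k,v in o.items() if k in('ee_pos','wrist_force','tcp_rot','opening','torque')})
E
```

```text
{'ee_pos': array([ 0.5029, -0.0287,  0.0935]), 'tcp_rot': array([ 1.799817e+02,  1.980000e-02, -1.455005e+02]), 'wrist_force': array([ 0.6325, -0.5056, -1.1065]), 'torque': array([-0.0182, -0.034 , -0.0289]), 'opening': np.float64(0.0293)}
```

View pics/s11.png

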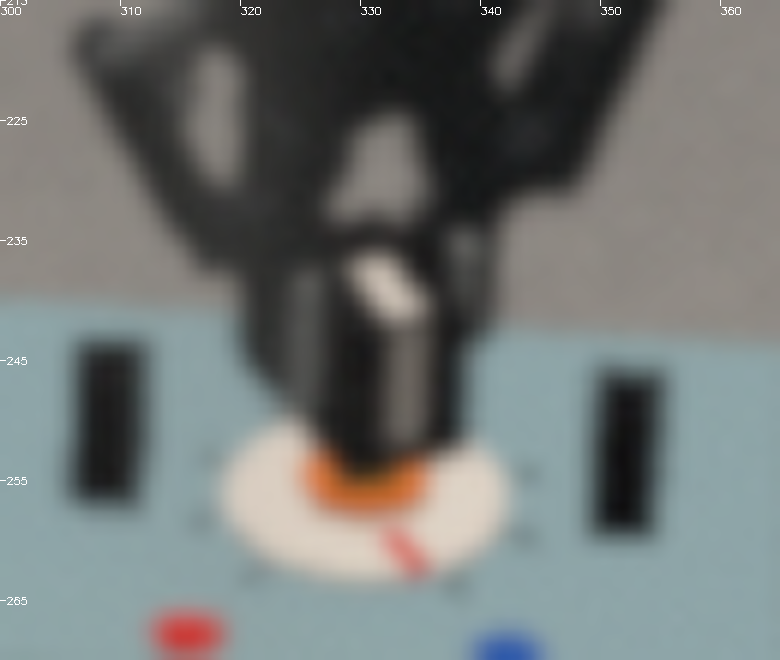

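Emit:
arm_command(motion=[[0.2, [0, 0, 0.02], [0, 0, 0]], [0.2, [0, 0, 0.02], [0, 0, 0]], [0.2, [0, 0, 0], [0, 0, 0]]])

```text
time: 15.62
ee_pos: [0.5029, -0.0287, 0.0911]
tcp_rot: [180.0, 0.0, -145.5]
wrist_force: [-0.3, -0.1, -1.5]
opening: 0.029
```

```bash
cat > st.py <<'E'
from workcell import bot
import numpy as np
o=bot.get_obs(); print({k:np.round(v,4).tolist() for k,v in o.items() if k in('time','ee_pos','wrist_force','tcp_rot','opening','torque')})
E
python3 st.py
```

```text
{'time': 15.625, 'ee_pos': [0.5029, -0.0287, 0.0911], 'tcp_rot': [179.9788, 0.0162, -145.4962], 'wrist_force': [-0.2957, -0.0847, -1.549], 'torque': [0.0213, 0.0134, 0.0807], 'opening': 0.029}
```

Emit:
arm_command(motion=[[0.2, [0, 0, 0.02], [0, 0, 0]], [0.2, [0, 0, 0.02], [0, 0, 0]], [0.2, [0, 0, 0.01], [0, 0, 0]], [0.2, [0, 0, 0], [0, 0, 0]]])

```text
time: 16.12
ee_pos: [0.5029, -0.0287, 0.0881]
tcp_rot: [180.0, 0.0, -145.5]
wrist_force: [-0.7, -0.2, -1.7]
opening: 0.0291
```

Emit:
arm_command(motion=[[0.2, [0, 0, 0.04], [0, 0, 0]], [0.2, [0, 0, 0.04], [0, 0, 0]], [0.2, [0, 0, 0.04], [0, 0, 0]], [0.2, [0, 0, 0.03], [0, 0, 0]], [0.2, [0, 0, 0], [0, 0, 0]]])

```text
time: 16.75
ee_pos: [0.5029, -0.0287, 0.0789]
tcp_rot: [180.0, 0.0, -145.5]
wrist_force: [-0.5, 0.3, -0.8]
opening: 0.0291
```

Emit:
arm_command(motion=[[0.2, [0, 0, 0.03], [0, 0, 0]], [0.2, [0, 0, 0.03], [0, 0, 0]], [0.2, [0, 0, 0.02], [0, 0, 0]], [0.2, [0, 0, 0], [0, 0, 0]]], newtons=70)

```text
time: 17.25
ee_pos: [0.503, -0.0286, 0.0747]
tcp_rot: [180.0, 0.0, -145.5]
wrist_force: [-1.8, 0.9, 4.3]
opening: 0.029
```

```bash
python3 st.py
```

```text
{'time': 17.25, 'ee_pos': [0.503, -0.0286, 0.0747], 'tcp_rot': [179.989, 0.0395, -145.4919], 'wrist_force': [-1.7768, 0.8925, 4.3304], 'torque': [0.2025, 0.5472, -0.0044], 'opening': 0.029}
```

Emit:
arm_command(motion=[[0.2, [0, 0, 0.02], [0, 0, 0]], [0.2, [0, 0, 0.02], [0, 0, 0]], [0.2, [0, 0, 0], [0, 0, 0]]])

```text
time: 17.62
ee_pos: [0.503, -0.0286, 0.0726]
tcp_rot: [180.0, 0.0, -145.5]
wrist_force: [-4.6, 0.6, 7.1]
opening: 0.0291
```

Emit:
arm_command(motion=[[0.2, [0, 0, 0.01], [0, 0, 0]], [0.2, [0, 0, 0.01], [0, 0, 0]], [0.2, [0, 0, 0], [0, 0, 0]]])

```text
time: 18.0
ee_pos: [0.503, -0.0286, 0.0723]
tcp_rot: [-180.0, 0.1, -145.5]
wrist_force: [-6.6, 0.9, 15.7]
opening: 0.029
```

Emit:
arm_command(motion=[[0.2, [0, 0, 0.01], [0, 0, 0]], [0.2, [0, 0, 0], [0, 0, 0]], [0.2, [0, 0, 0], [0, 0, 0]]])

```text
time: 18.38
ee_pos: [0.503, -0.0286, 0.0723]
tcp_rot: [-180.0, 0.1, -145.5]
wrist_force: [-9.1, 0.9, 19.1]
opening: 0.0288
```

```bash
python3 - <<'E'
from ov10 import *
for n in("scene","top"):
    im=viewer.camera(n); cv2.imwrite(f"pics/{n}12.png",im)
crop("pics/scene12.png","pics/s12.png",300,215,65,55,12)
crop("pics/scene12.png","pics/s12b.png",190,185,85,80,8)
E
python3 st.py
```

```text
{'time': 18.475, 'ee_pos': [0.5031, -0.0286, 0.0723], 'tcp_rot': [-179.9682, 0.0978, -145.4914], 'wrist_force': [-8.4525, 1.3464, 20.4178], 'torque': [0.3069, 1.9215, -0.001], 'opening': 0.0288}
```

View pics/s12.png

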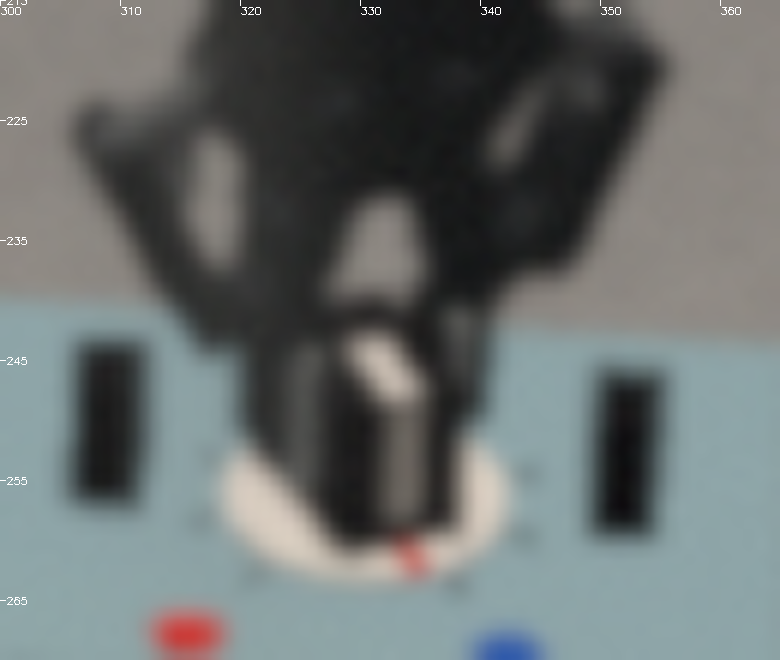

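View pics/s12b.png

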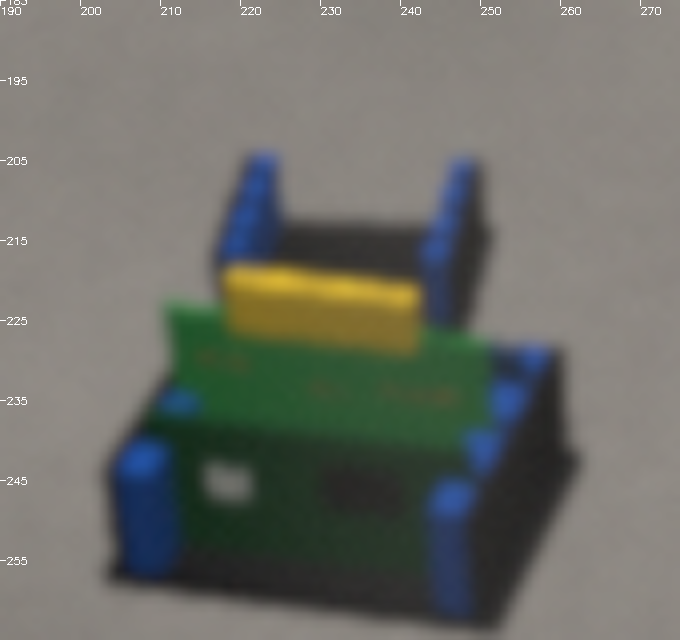

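View pics/top12.png

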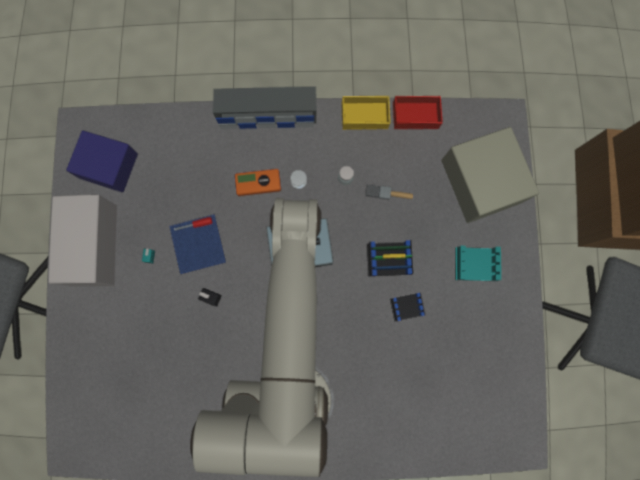

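```bash
python3 -c "
from workcell import bot
print(bot.job_done())"; python3 st.py
```

```text
the job is handed in; nothing more can be done
None
the job is handed in; nothing more can be done
```

The job is handed in. The lock plate stands released in the rack's empty middle slot, and the knob is on the shaft, still gripped and held pressed down. Handed in about 18.5 s into the 67 s; no verdict was reported.

**Plate:** I drew it straight up out of the guides and lowered it into the middle slot of the larger black and blue rack. The push back changed from about -1 N to +2.4 N as it met the slot floor, and then I let go. The last pictures show it upright in its slot, with both boards still in place.

**Knob:** I took the black knob standing on the blue mat and turned it to match the red dial line. That meant tool yaw -145.5°, so the pointer is at about 34.5°; the line itself read between 31° and 35°. It slid onto the shaft with no vertical contact force until it reached the collar.

**Collar:** It bottomed out at the expected height, tool tip z 0.0723 m. There the height stopped changing while the push rose from 7 N to about 20 N. The grip was still closed at 29 mm on the knob, and the red line lay below its pointer stripe.

**Disagreements:**
- **Cameras:** the two cameras disagreed by up to about 5 mm in x on the dial. I corrected for this with the gripped plate and the force readings.
- **Sideways push:** about 8.5 N sideways was left at the wrist at the end, within the force limits.
- **Collar not seen:** the hand and knob hide the collar in the last pictures, so its full travel rests on the height and force readings.

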